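Unlock the dough roller and set its press-and-turn selector

ROBOT

A 6-joint arm with a two-finger parallel gripper is mounted at the origin on the work surface. World frame = base frame: x ahead of the robot, y to its left, z up, the work surface at z = 0. Lengths are in m, angles in rad, forces in N, time in s.
With the tool pointing down it reaches from about 0.25 to 0.725 m from the base axis. Payload 4 kg.
Tool frame: the origin (TCP) lies at the centre of the arm's flange, where the gripper is bolted on; the fingertips stand 173 mm ahead of it and the grasp point (between the pads) lies 155 mm ahead of it; x points along the fingers, z is the direction in which the jaws open and shut, and the axes are right-handed (so a half turn about x gives the same grasp; the last joint's range is limited). The gripper opens to 85 mm and grips with 20 to 120 N. Pads are 22 mm wide; open, the fingers measure 114 mm over their backs; the gripper's body (76 mm by 85 mm) begins 54 mm behind the grasp point. The pads swing forward as they close: fully open they stand 13 mm farther back than shut.
Start: joints at [-1.16, 0.241, 0.005, 1.335, 0, 1.571], TCP at [0.2, -0.458, 0.405] pointing down, gripper open.
Joint ranges: [-2.72, 2.72], [-1.05, 1.87], [-1.09, 1.28], [-1.99, 2.15], [-1.42, 1.44], [-3.14, 3.14]. Speed limits (rad/s): [2.79, 2.79, 3.14, 3.14, 3.14, 3.14].

INTERFACE

Orientations are given as a unit quaternion [x, y, z, w].
In Python, from workcell import bot gives the robot as it stands.
- The arm moves only by the tool arm_command, never from a script. Its argument "moves" is one flat list of numbers, 7 for each row, row after row: the shift along the tool's x, y, z in m, then the turn, a rotation vector about the tool's x, y, z in rad, then the closure, from -1 (fully open) to 1 (shut). A call has 1 to 20 rows; each row shifts and turns the pose as measured when the row begins, along the tool's axes as they then stand; what a row does not reach is not made up. A row lasts 1/12 s, in which the tool goes at most 41.7 mm and 7.16 degrees, less where a joint would pass 70% of its speed; a pose out of reach is approached as far as the arm can. A call with a gripper value outside its range is refused whole. The fingers move at their own pace and stop on an object; the grip force is fixed at half the most. Time passes only in rows, so rows that do not move let the fingers close. It gives the time, the measured TCP pose, the force and the opening at its end, in the units of the state.
- bot.get_obs(): the state, without advancing time (a new reading comes with each control period).
- bot.camera(name): name is "side" or "top"; returns the picture (420x560x3 uint8, red, green, blue); there is no depth.
- bot.get_calibration(name): a dict with "mtx" (3x3 intrinsics, pixels), "dist" ([k1, k2, p1, p2, k3] as OpenCV has them; the pictures are not rectified), "world_from_camera" (4x4, takes a point from camera to world coordinates). Camera axes: x right, y up, looking along -z (the intrinsics and any distortion apply to the point x, -y, -z); pixel columns grow to the right and rows downward; lengths in m; the calibration is good to about 2 mm. A picture is of the moment at which its call begins. get_calibration takes no time and is no camera call.
- bot.job_done(): hands the job in, once; it reports no verdict.
The state is a dict: "clock": time; "joint_pos": joint angles; "joint_vel": joint speeds; "tau": joint torques, N m; "eef_pos": TCP position; "tool_rot": TCP orientation; "ft_force": force on the tool from outside, world axes, zero at the start; "ft_torque": the same for the moment, N m; "grip_width": finger opening in m.
Only numpy, scipy, OpenCV 4.12 (cv2) and the standard library are available. Lean on these libraries where they do the work, as an engineer would, in place of code of your own. Each camera call takes 0.05 s, during which the arm holds its last target.

TASK

The dough roller on the baking table is locked: pick up the release key (the steel rod with the square wooden handle), push its tip through the narrow slot in the end of the machine and press the hidden lock tab fully home. Then press the selector knob down, turn it clockwise to the middle mark (two bars) and let it spring fully up there. Leave the key lying flat in the shallow grey tray and leave the other things on the table where they are.

Things in the scene. Friction and masses are not known exactly. Their poses are not given: they have to be found in the camera images.
- roller: Dough roller, a white machine fixed to the table, 240 (its x) x 260 (its y) mm, flat deck 120 mm high; two steel rollers in an open bay at its +y end, whose cheeks rise to 140 mm. Origin: centre of its underside, z up. The selector is on the deck 50 mm from the origin towards its -y; the lock slot is in the upright face at its -y end.
- slot (a point): Centre of the mouth of the lock slot, in the machine's -y end face, 70 mm above the table; axes as the machine's, so the way in is its +y. Slot 16 mm wide (x), 40 mm tall (z, 50 to 90 mm above the table), with a steel rim. It goes on as a channel of the same section; the face of the hidden tab (13 x 36 mm) stands 25 mm inside the mouth when locked and 39 mm inside when fully home.
- bolt (a joint): How far the hidden lock tab is pushed in, m: 0 to 0.002 at the start (locked), 0.014 fully home. No spring: it stays where it is pushed; about 3.5 N of friction. Short of about 0.011 it blocks the selector from being pressed.
- dial (a point): Point on the selector's axis on the deck, 120 mm above the table; axes as the machine's. Around it lie flat raised marks 45 mm from the axis: dots along the locked sector, then going clockwise from above one bar, two bars and three bars. The two-bar mark lies exactly towards +x of the machine.
- selector_press (a joint): How far the selector knob is pressed down, m: 0 up, 0.010 fully down. Spring: about 4 N to start, 7 N fully down. Pressed 0.008 or more it turns freely; let go between marks it stays about 0.007 down, at a mark it springs up.
- selector (a joint): Angle of the selector, rad, growing clockwise seen from above; range -0.03 to 2.10. Locked sector 0 to 0.4 (starts there), one bar 0.90, two bars 1.45, three bars 2.00. While up it has about 0.1 rad of play to either side of a mark and teeth stop it turning farther. Turning torque about 0.03 to 0.1 N m.
- selector_grip (a point): On the selector's axis, where to grip its bar: 164 mm above the table with the knob up. The knob is black: a round skirt 66 mm in diameter, its top 142 mm above the table when up, with an upright grip bar 50 long, 14 wide and 31 mm tall across it (top 172 mm above the table). The bar lies in the machine's horizontal plane at an angle 1.45 minus the joint angle, counter-clockwise from the machine's +x; ignore this point's own axes.
- selector_pointer (a point): The pointer: a small pale tab on the knob's skirt at one end of the bar, 30 mm from the axis; it shows the setting.
- key: Release key, loose, 0.09 kg (varies): square wooden handle 70 x 20 x 20 mm with a steel rod 9 mm in diameter standing 90 mm out of its +x end. Origin: centre of the handle; x runs along the rod to its tip. It starts lying on the table.
- key_tip (a point): The end of the key's steel rod, 125 mm from the handle's centre along the key's x.
- tray: Shallow grey plastic tray, fixed, 260 (its x) x 150 (its y) mm outside, walls 4 mm thick and 20 mm high, floor 4 mm thick. Origin: centre of its underside.
- mug: White mug, loose bystander, 76 mm in diameter, 85 tall, handle at its +y; origin centre of its underside.
- jar: Glass storage jar with a steel lid, loose bystander, 70 mm in diameter, 130 tall; origin centre of its underside.
- rolling_pin: Wooden rolling pin, loose bystander, 48 mm thick, 360 long along its y; origin under its middle.
- spoon: Wooden spoon, loose bystander, about 200 mm long along its x, lying flat.
- cutter_star: Star-shaped steel biscuit cutter, loose bystander, 62 mm across, 22 tall; origin centre of its underside.
- cutter_hex: Six-sided steel biscuit cutter, loose bystander, 54 mm across, 22 tall; origin centre of its underside.
- bowl: White bowl, loose bystander, 120 mm in diameter, 50 tall; origin centre of its underside.

How it is judged:
By the outcome, as a careful person would: the job done as asked, in the order asked, and still so for the second after the job is handed in, with the robot touching nothing.
It also fails if it takes over 61 s, if anything falls off the work surface, if the arm or the gripper's body presses on something with over 40 N, if the wrist force passes 120 N, or if a joint passes its speed limit or range.

## Working session

There is one attempt and no reset: what is moved stays moved. The work goes in short steps, Python scripts to look and compute and a tool call to move; the robot and the scene stay as the last step left them, time stands still between calls to the robot, and variables do not carry over. Pictures are saved under pics/ and viewed, and the job is handed in when it is done.

Besides the shell and the picture viewer there is one more tool, called after "Request:" in YAML: its name, and indented under it one key for each argument. arm_command: Moves the arm, as the interface text tells. Its arguments: {"type":"object","properties":{"moves":{"type":"array"}},"required":["moves"]}

```bash
ls; mkdir -p pics; python3 - <<'E'
from workcell import bot
import cv2
for n in("top","side"):
    c=bot.get_calibration(n);print(n,c)
    cv2.imwrite(f"pics/{n}0.png",bot.camera(n)[:,:,::-1])
print(bot.get_obs())
E
```

```text
pics
top {'mtx': array([[389.73337824,   0.        , 278.54612155],
       [  0.        , 389.73337824, 207.53358286],
       [  0.        ,   0.        ,   1.        ]]), 'dist': array([-0.04123261,  0.        ,  0.        ,  0.        ,  0.        ]), 'world_from_camera': array([[-0.02668377,  0.98579304, -0.16583144,  0.38819532],
       [-0.99945274, -0.02955333, -0.01486024,  0.04143128],
       [-0.01954999,  0.16534416,  0.98604214,  1.19589301],
       [ 0.        ,  0.        ,  0.        ,  1.        ]])}
side {'mtx': array([[405.81626696,   0.        , 282.78489557],
       [  0.        , 405.81626696, 206.57943273],
       [  0.        ,   0.        ,   1.        ]]), 'dist': array([0.02385104, 0.        , 0.        , 0.        , 0.        ]), 'world_from_camera': array([[-0.7696261 ,  0.36209201, -0.52589451, -0.12604268],
       [-0.63844332, -0.44688511,  0.6266449 ,  0.89061201],
       [-0.00811132,  0.81803611,  0.57510967,  0.89126164],
       [ 0.        ,  0.        ,  0.        ,  1.        ]])}
{'clock': 0.1, 'joint_pos': array([-1.16001675e+00,  2.41349035e-01,  3.84638021e-03,  1.33521819e+00,
       -2.92635610e-05,  1.57079508e+00]), 'joint_vel': array([ 2.98313606e-05, -5.42776681e-04,  3.18176057e-03, -1.60971619e-03,
       -1.55491324e-03, -4.25475777e-06]), 'tau': array([ 7.84695440e-04, -3.73138404e+01,  2.53010201e+01,  1.08611182e-02,
       -6.88336922e-05, -1.56709664e-06]), 'eef_pos': array([ 0.1995605 , -0.45818119,  0.40389118]), 'tool_rot': array([ 0.38788008,  0.59203995, -0.3871516 ,  0.59089033]), 'ft_force': array([ 0.46438194,  0.20812732, -0.55270488]), 'ft_torque': array([ 0.00171446, -0.0070041 ,  0.05931178]), 'grip_width': 0.08543788878962909}
```

View pics/top0.png

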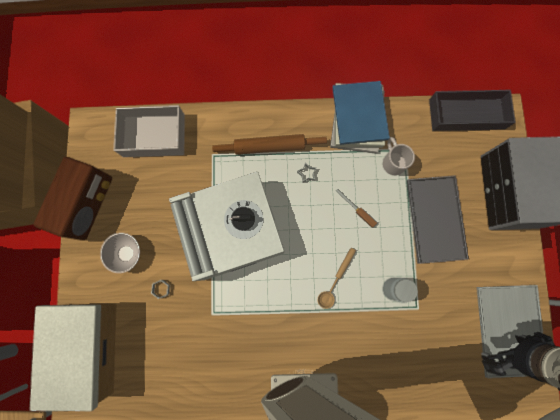

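View pics/side0.png

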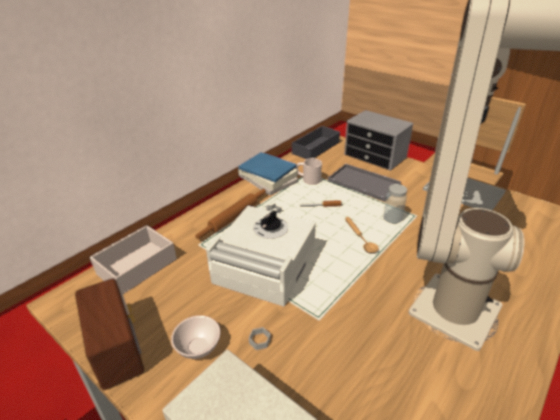

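The machine is at about (230,225) in the top view. The key's handle is near (367,217) and its tip near (337,190). The tray is at (438,220). Next I measure these precisely.

```bash
cat > h.py <<'E'
import numpy as np,cv2
from workcell import bot
from scipy.spatial.transform import Rotation as R
def ray(n,px):
    c=bot.get_calibration(n);u=cv2.undistortPoints(np.array(px,float).reshape(-1,1,2),c["mtx"],c["dist"]).reshape(-1,2)
    d=np.c_[u[:,0],-u[:,1],-np.ones(len(u))];T=c["world_from_camera"]
    return T[:3,3],d@T[:3,:3].T
def plane(n,px,z):
    o,d=ray(n,px);return o+d*((z-o[2])/d[:,2])[:,None]
def proj(n,P):
    c=bot.get_calibration(n);T=c["world_from_camera"];p=(np.array(P,float).reshape(-1,3)-T[:3,3])@T[:3,:3]
    p=p*[1,-1,-1];q,_=cv2.projectPoints(p.reshape(-1,1,3),np.zeros(3),np.zeros(3),c["mtx"],c["dist"]);return q.reshape(-1,2)
def crop(src,dst,x0,y0,x1,y1,s):
    im=cv2.imread(src)[y0:y1,x0:x1];cv2.imwrite(dst,cv2.resize(im,None,fx=s,fy=s,interpolation=cv2.INTER_CUBIC))
E
python3 - <<'E'
from h import *
crop("pics/top0.png","pics/t0a.png",160,160,300,290,5)
crop("pics/top0.png","pics/t0b.png",320,170,480,270,5)
crop("pics/side0.png","pics/s0a.png",200,180,350,300,5)
crop("pics/side0.png","pics/s0b.png",290,150,420,230,6)
E
```

```text
(no output)
```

View pics/t0a.png

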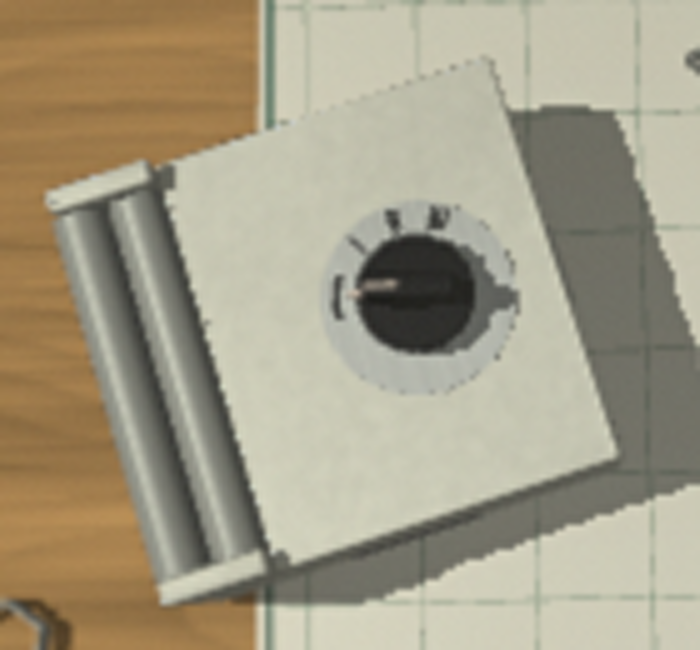

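View pics/t0b.png

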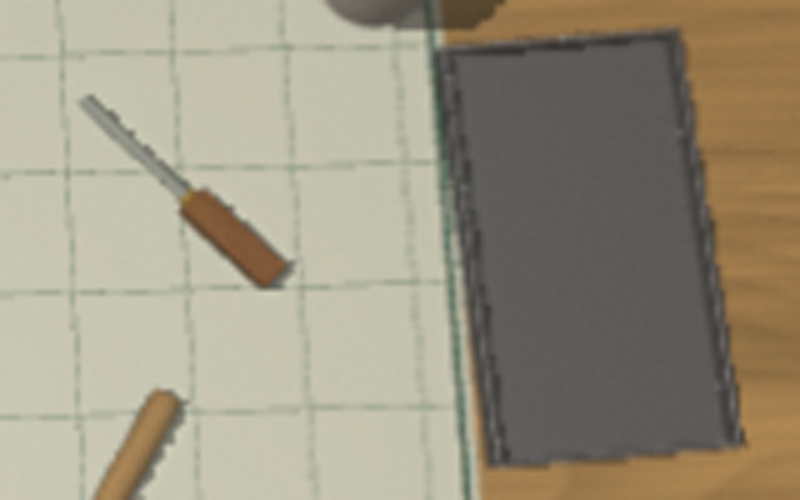

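View pics/s0a.png

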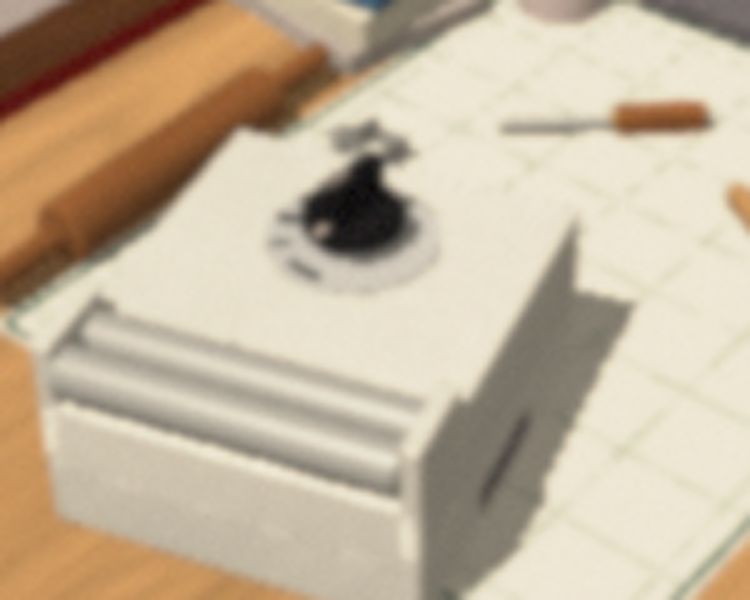

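View pics/s0b.png

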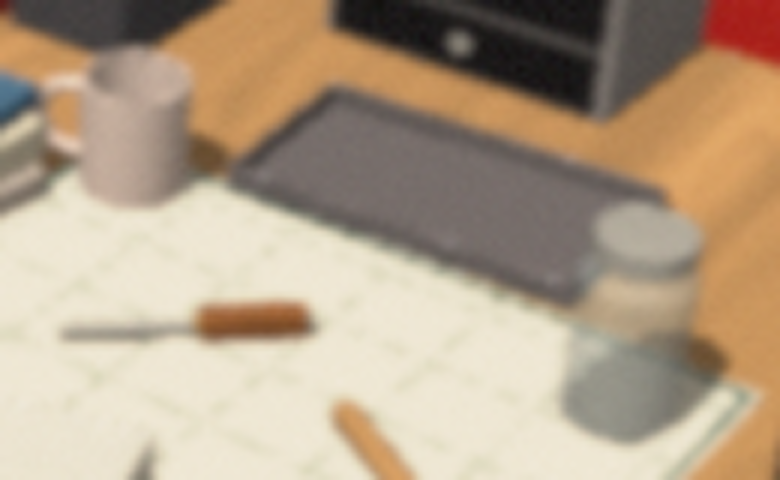

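```bash
python3 - <<'E'
from h import *
from scipy.optimize import least_squares
# machine: corners (local) <- pixels top view
px=[(257.6,171.6),(283.6,251.4),(169.4,201),(192.4,281)]
loc=np.array([(.12,-.13,.12),(-.12,-.13,.12),(.12,.13,.14),(-.12,.13,.14)])
W=np.array([plane("top",[p],l[2])[0] for p,l in zip(px,loc)])
f=lambda v:((R.from_euler('z',v[2]).apply(loc)[:,:2]+v[:2])-W[:,:2]).ravel()
s=least_squares(f,[.4,.1,.3]);print("machine",s.x,np.degrees(s.x[2]),"res mm",s.fun.round(4)*1e3)
m=s.x; Rm=R.from_euler('z',m[2])
for n,l in dict(slot=(0,-.13,.07),dial=(0,-.05,.12),grip=(0,-.05,.164)).items():
    w=Rm.apply(l)+[m[0],m[1],0];print(n,w,proj("top",w),proj("side",w))
im=cv2.imread("pics/top0.png");hsv=cv2.cvtColor(im,cv2.COLOR_BGR2HSV)
# key handle
mk=cv2.inRange(hsv,(3,110,60),(16,255,220));z=np.zeros_like(mk);z[195:232,345:385]=mk[195:232,345:385]
c=max(cv2.findContours(z,0,2)[0],key=cv2.contourArea);r=cv2.minAreaRect(c);print(r,cv2.boxPoints(r))
M=cv2.moments(z,True);hc=plane("top",[(M['m10']/M['m00'],M['m01']/M['m00'])],.018)[0]
box=plane("top",cv2.boxPoints(r),.018);print("handle",hc,box[:,:2])
tip=plane("top",[(337.2,189.6)],.010)[0];print("tip",tip,np.linalg.norm(tip-hc),np.arctan2(*(tip-hc)[[1,0]]))
# tray corners rim
tp=[(408,179.5),(456,176),(468,258.5),(418.5,263)]
print("tray",plane("top",tp,.02)[:,:2], plane("top",tp,.02)[:,:2].mean(0))
# pointer
print("pointer",plane("top",[(160+357/5,160+293/5)],.14))
E
```

```text
machine [0.52182312 0.20389226 0.2981665 ] 17.083681906557015 res mm [ 0.1  0.4 -1.2 -2.6  5.1  3.2 -3.9 -0.9]
slot [0.56001297 0.07962829 0.07      ] [[271.44783423 213.66114235]] [[281.70240309 225.03299795]]
dial [0.53651152 0.15609843 0.12      ] [[243.59701589 220.10169195]] [[271.53324263 226.92286546]]
grip [0.53651152 0.15609843 0.164     ] [[241.82403433 217.90848011]] [[271.18368779 215.43629455]]
((366.2500305175781, 217.2500457763672), (21.92030906677246, 5.656854152679443), 45.0) [[356.50003 211.50005]
 [360.50003 207.50005]
 [376.00003 223.00005]
 [372.00003 227.00005]]
handle [ 0.54806552 -0.20715024  0.018     ] [[ 0.56688569 -0.17840987]
 [ 0.57888467 -0.19136985]
 [ 0.52979448 -0.23552439]
 [ 0.51795626 -0.22257553]]
tip [ 0.63859986 -0.12420492  0.01      ] 0.12304629728244552 0.7416801303338502
tray [[ 0.6618097  -0.3433215 ]
 [ 0.66859998 -0.49378422]
 [ 0.41409894 -0.50441357]
 [ 0.40555727 -0.35415721]] [ 0.53751647 -0.42391913]
pointer [[0.53888325 0.1874495  0.14      ]]
```

```bash
python3 - <<'E'
from h import *
from scipy.optimize import least_squares
for _ in range(1): im=bot.camera("top")
cv2.imwrite("pics/top1.png",im[:,:,::-1])
g=cv2.GaussianBlur(cv2.cvtColor(im,cv2.COLOR_RGB2GRAY).astype(np.float32),(0,0),.8)
def edge(a,b,h=5):
    a,b=np.array(a,float),np.array(b,float);t=(b-a)/np.linalg.norm(b-a);n=np.array([-t[1],t[0]]);P=[]
    for s in np.linspace(.06,.94,40):
        q=a+s*(b-a)+np.arange(-h,h+.01,.25)[:,None]*n
        v=cv2.remap(g,q[:,0].astype(np.float32),q[:,1].astype(np.float32),1).ravel()
        d=abs(np.gradient(v));
        if d.max()>2: P.append(q[d.argmax()])
    P=np.array(P)
    for _ in range(3):
        vx,vy,x0,y0=cv2.fitLine(P.astype(np.float32),cv2.DIST_HUBER,0,.01,.01).ravel()
        e=(P-[x0,y0])@[-vy,vx];P=P[abs(e)<1.0]
    print(len(P),e.std());return P
E_=[("y",-.13,.12,edge((257.6,171.6),(283.6,251.4))),
 ("x",.12,.12,edge((195,193),(257.6,171.6))),
 ("x",-.12,.12,edge((218,273),(283.6,251.4)))]
W=[(a,v,plane("top",P,z)[:,:2]) for a,v,z,P in E_]
cd=None
def f(v):
    r=[]
    for a,val,w in W:
        l=R.from_euler('z',-v[2]).apply(np.c_[w-v[:2],np.zeros(len(w))])
        r.append((l[:,0 if a=="x" else 1]-val)/len(l)**.5)
    return np.concatenate(r)
s=least_squares(f,[.52,.2,.3]);v=s.x;print(v)
for a,val,w in W:
    l=R.from_euler('z',-v[2]).apply(np.c_[w-v[:2],np.zeros(len(w))]);e=l[:,0 if a=="x" else 1]-val;o=l[:,1 if a=="x" else 0]
    print(a,val,"mean mm",e.mean()*1e3,"slope",np.polyfit(o,e,1)[0])
Rm=R.from_euler('z',v[2])
for n,l in dict(slot=(0,-.13,.07),dial=(0,-.05,.12),grip=(0,-.05,.164)).items():
    w=Rm.apply(l)+[v[0],v[1],0];print(n,w,proj("top",w),proj("side",w))
# dial disc: bluish-grey ring
hsv=cv2.cvtColor(im,cv2.COLOR_RGB2HSV);sub=hsv[190:250,215:275];print(hsv[236,240],hsv[250,240],hsv[215,264])
lc=[(.12,-.13,.12),(-.12,-.13,.12),(.12,.13,.14),(-.12,.13,.14),(.12,-.05,.12)]
w=Rm.apply(lc)+[v[0],v[1],0]
for n in("top","side"):
    i=cv2.resize(bot.camera(n)[:,:,::-1],None,fx=4,fy=4,interpolation=2)
    for p in proj(n,w): cv2.drawMarker(i,tuple(int(x) for x in (p+.5)*4),(0,0,255),0,12,1)
    cv2.imwrite(f"pics/{n}chk.png",i[620:1180,640:1240] if n=="top" else i[700:1250,780:1420])
E
```

```text
39 0.3252840442183401
14 0.2632001167014373
40 0.24776313324611615
[0.52441182 0.20630437 0.29813958]
y -0.13 mean mm 1.076681479015808e-10 slope -0.012344402375818313
x 0.12 mean mm -1.0665898732736476 slope -0.011942505512849625
x -0.12 mean mm 1.0665898732052237 slope 0.005958716563744948
slot [0.56259833 0.08203937 0.07      ] [[270.60312153 212.81149596]] [[280.63436782 225.07786143]]
dial [0.53909894 0.15851014 0.12      ] [[242.72422547 219.2080886 ]] [[270.38731333 226.97105867]]
grip [0.53909894 0.15851014 0.164     ] [[240.91588613 216.97875228]] [[270.01413353 215.48402006]]
[ 37  13 181] [ 30  26 199] [ 30  25 197]
```

View pics/topchk.png

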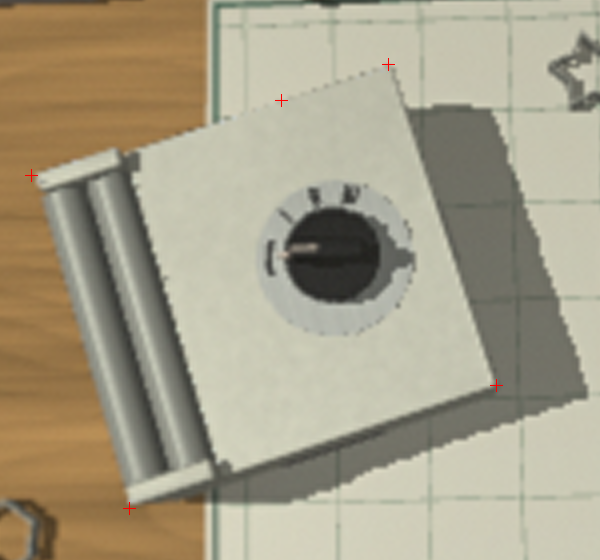

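View pics/sidechk.png

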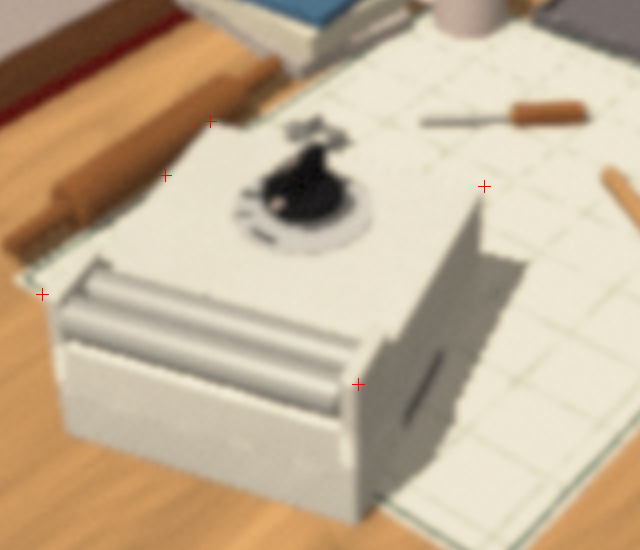

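The pictures agree with the machine pose to about 2 mm: centre near (0.524, 0.204), yaw 0.298. The key's heading is about 0.74. Next I work out the first approach.

```bash
cat >> h.py <<'E'
def st():
    o=bot.get_obs();r=R.from_quat(o["tool_rot"]);z=r.apply([0,0,1]);x=r.apply([1,0,0])
    print("t",round(o["clock"],2),"tcp",o["eef_pos"].round(4),"jawyaw",round(np.arctan2(z[1],z[0]),4),"x",x.round(3),"F",o["ft_force"].round(1),"w",round(o["grip_width"],4),"q",o["joint_pos"].round(2))
    return o,r
def go(target,jawyaw=None):
    """prints turn about tool x needed and shift in tool axes before / after that turn"""
    o,r=st();z=r.apply([0,0,1]);a=np.arctan2(z[1],z[0])
    d=np.array(target)-o["eef_pos"];t=0
    want=r
    if jawyaw is not None:
        xa=np.array([0,0,-1.]);za=np.array([np.cos(jawyaw),np.sin(jawyaw),0])
        want=R.from_matrix(np.c_[xa,np.cross(za,xa),za]);
    rv=(r.inv()*want).as_rotvec()
    print("shift now",r.inv().apply(d).round(4),"| rotvec",rv.round(4),"| shift after turn",want.inv().apply(d).round(4))
E
python3 - <<'E'
from h import *
for a in (.742+np.pi/2,.742-np.pi/2): go([.548,-.207,.26],a)
E
```

```text
t 0.25 tcp [ 0.1996 -0.4583  0.4043] jawyaw -1.16 x [-0.     0.001 -1.   ] F [1.  0.2 0.5] w 0.0857 q [-1.16  0.24  0.    1.34  0.    1.57]
shift now [ 0.1444  0.4197 -0.0911] | rotvec [ 2.8104e+00 -3.0000e-04  1.3000e-03] | shift after turn [ 0.1443 -0.4266 -0.0502]
t 0.25 tcp [ 0.1996 -0.4583  0.4043] jawyaw -1.16 x [-0.     0.001 -1.   ] F [1.  0.2 0.5] w 0.0857 q [-1.16  0.24  0.    1.34  0.    1.57]
shift now [ 0.1444  0.4197 -0.0911] | rotvec [-3.312e-01 -9.000e-04 -2.000e-04] | shift after turn [0.1443 0.4266 0.0502]
```

Request:
arm_command:
  moves: [0,0,0,-0.11,0,0,-1,0,0,0,-0.11,0,0,-1,0,0,0,-0.11,0,0,-1,0.005,0.036,0.0042,0,0,0,-1,0.005,0.036,0.0042,0,0,0,-1,0.005,0.036,0.0042,0,0,0,-1,0.005,0.036,0.0042,0,0,0,-1,0.01,0.036,0.0042,0,0,0,-1,0.012,0.036,0.0042,0,0,0,-1,0.016,0.036,0.0042,0,0,0,-1,0.016,0.036,0.0042,0,0,0,-1,0.016,0.036,0.0042,0,0,0,-1,0.016,0.036,0.0042,0,0,0,-1,0.016,0.036,0.0042,0,0,0,-1,0.016,0.03,0.0042,0,0,0,-1,0,0,0,0,0,0,-1]

```text
clock: 1.58
eef_pos: [0.5592, -0.1953, 0.2591]
tool_rot: [0.282, 0.646, -0.284, 0.65]
ft_force: [-0.2, -1.2, -0.5]
grip_width: 0.0853
```

```bash
python3 - <<'E'
from h import *
go([.548,-.207,.26],.742-np.pi/2)
E
```

```text
t 1.58 tcp [ 0.5592 -0.1953  0.2591] jawyaw -0.8229 x [ 0.003 -0.005 -1.   ] F [-0.2 -1.2 -0.5] w 0.0853 q [-0.34  0.52  0.02  1.07 -0.    2.06]
shift now [-0.0009 -0.0162  0.001 ] | rotvec [0.0059 0.006  0.0011] | shift after turn [-0.0009 -0.0162  0.0011]
```

Request:
arm_command:
  moves: [0,-0.016,0.001,0.006,0,0,-1,0.018,0,0,0,0.006,0,-1,0.02,0,0,0,0,0,-1,0.02,0,0,0,0,0,-1,0.015,0,0,0,0,0,-1,0.007,0,0,0,0,0,-1,0,0,0,0,0,0,-1]

```text
clock: 2.17
eef_pos: [0.5442, -0.2111, 0.1772]
tool_rot: [0.284, 0.648, -0.287, 0.646]
ft_force: [0.3, -0.5, 0.1]
grip_width: 0.0855
```

```bash
python3 - <<'E'
from h import *
go([.548,-.207,.177],.742-np.pi/2)
crop("pics/top0.png","/dev/null.png",0,0,9,9,1) if 0 else None
cv2.imwrite("pics/s1.png",bot.camera("side")[:,:,::-1]);crop("pics/s1.png","pics/s1c.png",280,130,420,230,5)
E
```

```text
t 2.17 tcp [ 0.5442 -0.2111  0.1772] jawyaw -0.8301 x [-0.003 -0.003 -1.   ] F [ 0.3 -0.5  0.1] w 0.0855 q [-0.37  0.59 -0.09  0.89 -0.    2.03]
shift now [ 0.0002  0.0056 -0.0005] | rotvec [-0.0013  0.0001  0.0046] | shift after turn [ 0.0002  0.0056 -0.0004]
```

View pics/s1c.png

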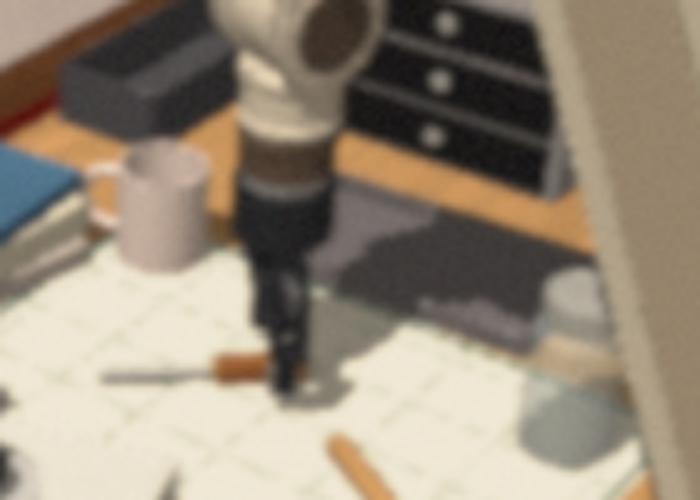

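The fingers straddle the handle, a bit rear of its centre. I shift 5 mm forward and close.

Request:
arm_command:
  moves: [0,0.006,0,0,0,0,-1,0,0,0,0,0,0,0,0,0,0,0,0,0,1,0,0,0,0,0,0,1,0,0,0,0,0,0,1,0,0,0,0,0,0,1,0,0,0,0,0,0,1,0,0,0,0,0,0,1,0,0,0,0,0,0,1,0,0,0,0,0,0,1]

```text
clock: 3.05
eef_pos: [0.5508, -0.2085, 0.1845]
tool_rot: [0.284, 0.644, -0.287, 0.65]
ft_force: [-0.4, 0.1, -2.0]
grip_width: 0.0182
```

```bash
python3 - <<'E'
from h import *
st()
E
```

```text
t 3.05 tcp [ 0.5508 -0.2085  0.1845] jawyaw -0.8313 x [ 0.007 -0.007 -1.   ] F [-0.4  0.1 -2. ] w 0.0182 q [-0.36  0.59 -0.08  0.9  -0.    2.04]
```

```bash
python3 - <<'E'
from h import *
cv2.imwrite("pics/s2.png",bot.camera("side")[:,:,::-1]);crop("pics/s2.png","pics/s2c.png",290,165,370,220,9)
st()
E
```

```text
t 3.1 tcp [ 0.5507 -0.2085  0.1844] jawyaw -0.8313 x [ 0.006 -0.007 -1.   ] F [ 0.  -0.6 -1.4] w 0.0181 q [-0.36  0.59 -0.08  0.9  -0.    2.04]
```

View pics/s2c.png

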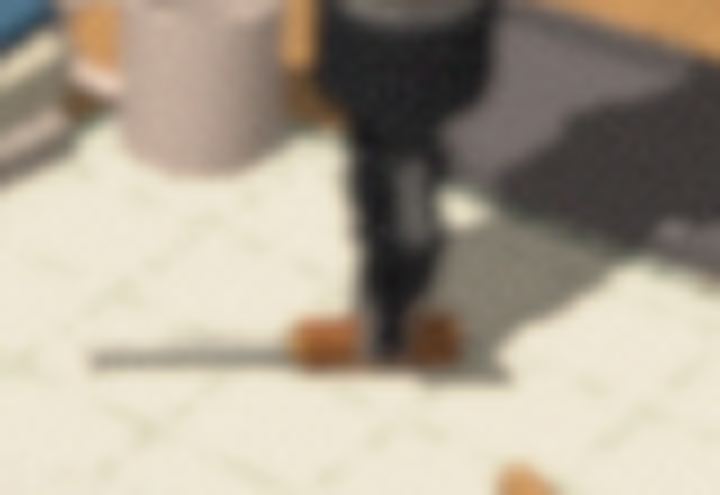

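Request:
arm_command:
  moves: [-0.01,0,0,0,0,0,1,-0.015,0,0,0,0,0,1,-0.02,0,0,0,0,0,1,-0.015,0,0,0,0,0,1,0,0,0,-0.11,0,0,1,0,0,0,-0.11,0,0,1,0,0,0,-0.11,0,0,1,0,0,0,-0.11,0,0,1,0,0,0,-0.11,0,0,1,0,0,0,-0.11,0,0,1,0,0,0,-0.11,0,0,1,0,0,0,-0.11,0,0,1,0,0,0,-0.11,0,0,1,0,0,0,-0.1,0,0,1,0,0,0,0,0,0,1]

```text
clock: 4.35
eef_pos: [0.5495, -0.2079, 0.2549]
tool_rot: [-0.113, 0.697, 0.107, 0.7]
ft_force: [0.5, 0.1, -1.9]
grip_width: 0.0182
```

```bash
python3 - <<'E'
from h import *
go([.6102,-.0775,.237],.298)
E
```

```text
t 4.35 tcp [ 0.5495 -0.2079  0.2549] jawyaw 0.3127 x [ 0.006 -0.007 -1.   ] F [ 0.5  0.1 -1.9] w 0.0182 q [-0.36  0.51 -0.    1.05 -0.    0.9 ]
shift now [0.0173 0.1056 0.0978] | rotvec [0.0147 0.0034 0.0088] | shift after turn [0.0179 0.1068 0.0963]
```

Request:
arm_command:
  moves: [0.002,0.012,0.012,0.015,0.003,0.009,1,0.003,0.014,0.016,0,0,0,1,0.003,0.014,0.016,0,0,0,1,0.003,0.014,0.016,0,0,0,1,0.003,0.014,0.016,0,0,0,1,0.002,0.012,0.012,0,0,0,1,0.001,0.005,0.006,0,0,0,1,0,0,0,0,0,0,1]

```text
clock: 5.02
eef_pos: [0.6176, -0.097, 0.2409]
tool_rot: [-0.096, 0.7, 0.095, 0.701]
ft_force: [0.7, -0.8, -0.7]
grip_width: 0.0179
```

```bash
python3 - <<'E'
from h import *
go([.6102,-.0775,.237],.298)
for n in("top","side"): cv2.imwrite(f"pics/{n}3.png",bot.camera(n)[:,:,::-1])
crop("pics/top3.png","pics/t3c.png",235,150,375,255,5)
crop("pics/side3.png","pics/s3c.png",240,140,380,245,5)
E
```

```text
t 5.02 tcp [ 0.6176 -0.097   0.2409] jawyaw 0.2708 x [ 0.002 -0.001 -1.   ] F [ 0.7 -0.8 -0.7] w 0.0179 q [-0.16  0.59  0.1   1.08 -0.    1.14]
shift now [ 0.0038  0.0208 -0.0019] | rotvec [-0.0272  0.0019  0.0014] | shift after turn [ 0.0039  0.0208 -0.0013]
```

View pics/t3c.png

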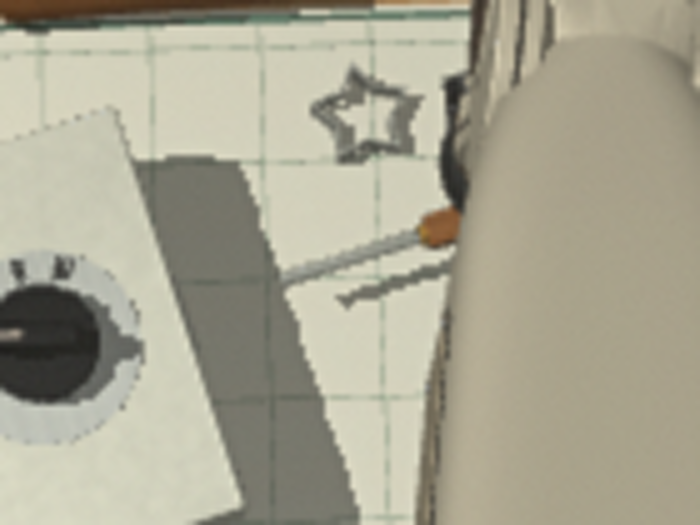

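View pics/s3c.png

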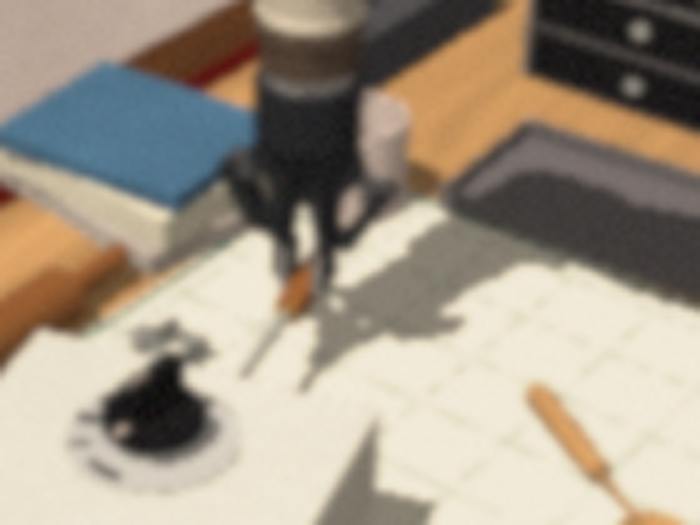

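```bash
cat >> h.py <<'E'
def tri(pt,ps):
    o1,d1=ray("top",[pt]);o2,d2=ray("side",[ps]);d1,d2=d1[0],d2[0]
    A=np.c_[d1,-d2];s=np.linalg.lstsq(A,o2-o1,rcond=None)[0];a,b=o1+s[0]*d1,o2+s[1]*d2
    return (a+b)/2,np.linalg.norm(a-b)
def mach(w,m=(.5235,.2045,.298)):
    return R.from_euler('z',-m[2]).apply(np.array(w)-[m[0],m[1],0])
E
python3 - <<'E'
from h import *
t=(235+287/5-.5,150+280/5-.5);j=(235+425/5-.5,150+237/5-.5)
a=tri(t,(240+243/5-.5,140+373/5-.5));b=tri(j,(240+284/5-.5,140+312/5-.5));print(a,mach(a[0]),b,mach(b[0]))
for z in(.065,.074):
  p=plane("top",[t,j],z);print(p,mach(p),np.arctan2(*(p[0]-p[1])[[1,0]]))
# predicted tip from robot
o,r=st();k=r.apply([0,1,0]);print("key dir",k)
for off in(.163,.167,.172):
  q=o["eef_pos"]+r.apply([off,.125,0]);print(q,proj("top",q),proj("side",q),t,(240+243/5-.5,140+373/5-.5))
E
```

```text
(array([0.58222591, 0.01901169, 0.07013924]), np.float64(0.00038703301962849957)) [ 0.00167657 -0.19455548  0.07013924] (array([ 0.60780257, -0.06220247,  0.06616283]), np.float64(0.003404825924173982)) [ 0.00228075 -0.27969971  0.06616283]
[[ 0.58327678  0.01901522  0.065     ]
 [ 0.60657735 -0.06322274  0.065     ]] [[ 0.00268216 -0.19486065  0.065     ]
 [ 0.00080998 -0.28031528  0.065     ]] 1.8468913143870562
[[ 0.58172426  0.01919362  0.074     ]
 [ 0.6048394  -0.06238987  0.074     ]] [[ 0.00125045 -0.19423428  0.074     ]
 [-0.00060684 -0.27900884  0.074     ]] 1.846891314387055
t 5.12 tcp [ 0.6168 -0.0984  0.2409] jawyaw 0.2698 x [ 0.002 -0.001 -1.   ] F [ 0.3 -1.4 -1.4] w 0.0178 q [-0.16  0.59  0.1   1.08 -0.    1.14]
key dir [-0.26653503  0.96382349 -0.0018295 ]
[0.58371474 0.02179864 0.07771474] [[291.00144151 204.63565155]] [[287.18971098 212.51145895]] (291.9, 205.5) (288.1, 214.1)
[0.58372077 0.02179271 0.07371475] [[290.98703022 204.86996149]] [[287.19163313 213.45697693]] (291.9, 205.5) (288.1, 214.1)
[0.5837283  0.0217853  0.06871476] [[290.96915539 205.16057592]] [[287.19402845 214.63447017]] (291.9, 205.5) (288.1, 214.1)
```

Request:
arm_command:
  moves: [0,0.01,0.001,-0.027,0.002,0.001,1,0,0.015,0.001,0,0,0,1,0,0.012,0,0,0,0,1,0,0,0,0,0,0,1,0,0,0,0,0,0,1]

```text
clock: 5.53
eef_pos: [0.6052, -0.0623, 0.2416]
tool_rot: [-0.104, 0.7, 0.103, 0.699]
ft_force: [0.9, -1.1, -1.1]
grip_width: 0.0181
```

```bash
python3 - <<'E'
from h import *
print("disc",mach(plane("top",[(243.4,219.25)],.121)),"fit pose",mach(plane("top",[(243.4,219.25)],.121),(.52441,.2063,.298)))
go([.6102,-.0775,.237],.298)
for n in("top","side"): cv2.imwrite(f"pics/{n}4.png",bot.camera(n)[:,:,::-1])
crop("pics/top4.png","pics/t4c.png",235,160,335,235,8)
crop("pics/side4.png","pics/s4c.png",240,160,340,235,7)
E
```

```text
disc [[ 0.00052273 -0.05035939  0.121     ]] fit pose [[-0.00087565 -0.05181287  0.121     ]]
t 5.53 tcp [ 0.6052 -0.0623  0.2416] jawyaw 0.2929 x [-0.002 -0.002 -1.   ] F [ 0.9 -1.1 -1.1] w 0.0181 q [-0.1   0.56  0.05  1.06 -0.    1.18]
shift now [ 0.0046 -0.016   0.0004] | rotvec [-0.0051 -0.0026  0.0009] | shift after turn [ 0.0046 -0.016   0.0003]
```

View pics/t4c.png

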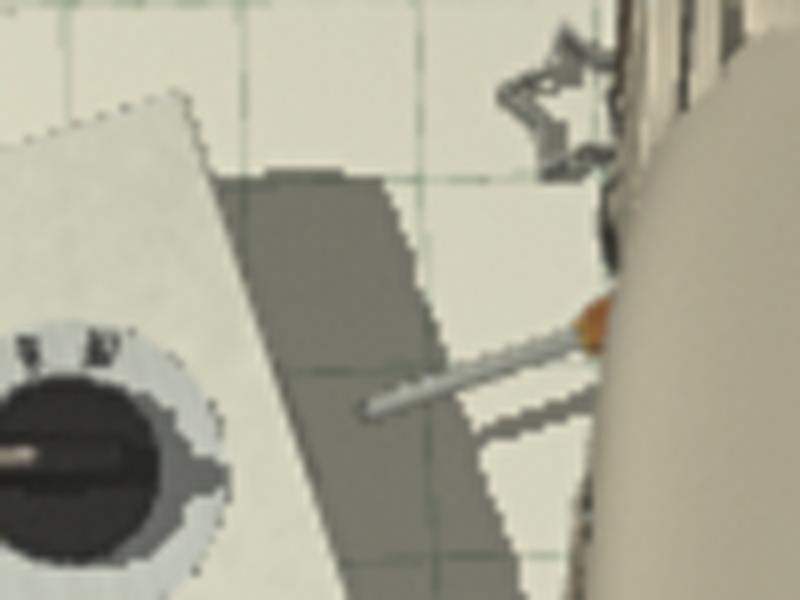

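View pics/s4c.png

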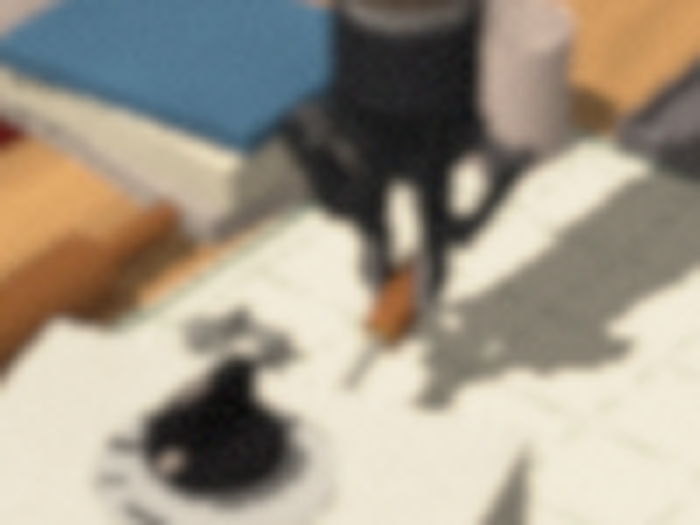

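```bash
python3 - <<'E'
from h import *
t=(280.5,210.6);j=(307.25,201.5)
for m in((.5235,.2045,.298),(.5242,.2049,.298)):
  for z in(.07,.075):print(mach(plane("top",[t,j],z),m))
p=plane("top",[t,j],.071);print(np.arctan2(*(p[0]-p[1])[[1,0]]))
E
```

```text
[[-0.00169476 -0.15804092  0.07      ]
 [-0.00135291 -0.24099422  0.07      ]]
[[-0.00247426 -0.15785491  0.075     ]
 [-0.00213392 -0.24043982  0.075     ]]
[[-0.00248136 -0.15821777  0.07      ]
 [-0.0021395  -0.24117107  0.07      ]]
[[-0.00326085 -0.15803175  0.075     ]
 [-0.00292051 -0.24061667  0.075     ]]
1.8729173498252818
```

Request:
arm_command:
  moves: [0.002,0,0.0022,-0.002,-0.002,0.001,1,0,0.01,0,0,0,0,1,0,0.01,0,0,0,0,1,0,0.008,0,0,0,0,1,0,0.005,0,0,0,0,1,0,0,0,0,0,0,1]

```text
clock: 6.13
eef_pos: [0.5974, -0.0283, 0.2393]
tool_rot: [-0.103, 0.7, 0.103, 0.7]
ft_force: [0.2, -0.8, -0.9]
grip_width: 0.0179
```

```bash
python3 - <<'E'
from h import *
go([.6102,-.0775,.237],.298)
cv2.imwrite(f"pics/top5.png",bot.camera("top")[:,:,::-1])
crop("pics/top5.png","pics/t5c.png",235,160,335,235,8)
E
```

```text
t 6.13 tcp [ 0.5974 -0.0283  0.2393] jawyaw 0.2925 x [ 0.  0. -1.] F [ 0.2 -0.8 -0.9] w 0.0179 q [-0.05  0.55  0.02  1.04  0.    1.23]
shift now [ 0.0023 -0.0508 -0.0019] | rotvec [-0.0055  0.0001 -0.0003] | shift after turn [ 0.0023 -0.0507 -0.0022]
```

View pics/t5c.png

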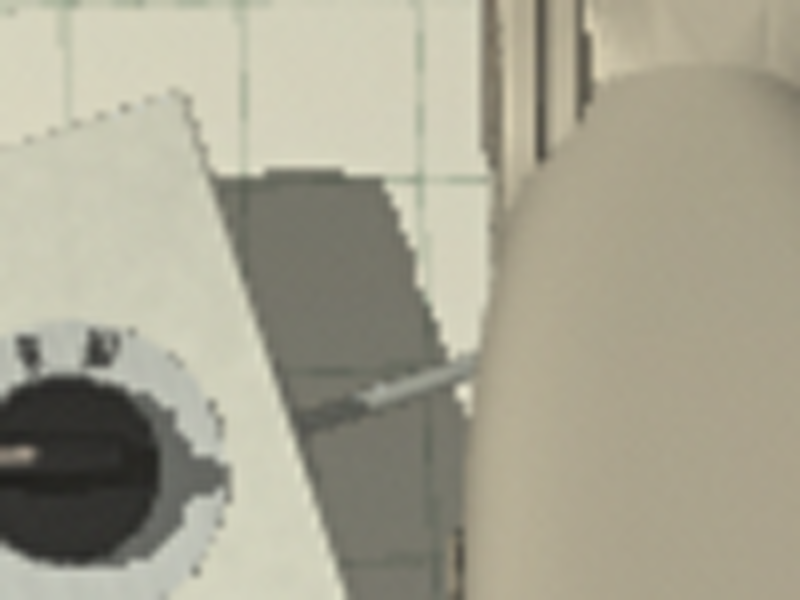

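The rod is about 7 mm inside the mouth with no contact force. I continue.

Request:
arm_command:
  moves: [0,0.005,0,-0.005,0,0,1,0,0.005,0,0,0,0,1,0,0.004,0,0,0,0,1,0,0.004,0,0,0,0,1]

```text
clock: 6.52
eef_pos: [0.5923, -0.011, 0.2396]
tool_rot: [-0.105, 0.699, 0.104, 0.7]
ft_force: [0.5, -3.0, -1.7]
grip_width: 0.0178
```

Request:
arm_command:
  moves: [0,0.004,0,0,0,0,1,0,0.004,0,0,0,0,1]

```text
clock: 6.68
eef_pos: [0.5901, -0.004, 0.2399]
tool_rot: [-0.107, 0.699, 0.102, 0.7]
ft_force: [0.6, -4.2, -0.5]
grip_width: 0.0181
```

Request:
arm_command:
  moves: [0,0.004,0,0,0,0,1,0,0.004,0,0,0,0,1]

```text
clock: 6.85
eef_pos: [0.5884, 0.0018, 0.2406]
tool_rot: [-0.109, 0.698, 0.098, 0.701]
ft_force: [5.1, -17.4, 0.5]
grip_width: 0.0179
```

```bash
python3 - <<'E'
from h import *
go([.6102,-.0775,.237],.298)
E
```

```text
t 6.85 tcp [0.5884 0.0018 0.2406] jawyaw 0.2931 x [ 0.006 -0.015 -1.   ] F [  5.1 -17.4   0.5] w 0.0179 q [ 0.01  0.53 -0.02  1.02 -0.02  1.28]
shift now [ 0.005  -0.0822 -0.0021] | rotvec [-0.0049  0.0013  0.0166] | shift after turn [ 0.0036 -0.0822 -0.0025]
```

Request:
arm_command:
  moves: [0,0.003,0,0,0,0,1,0,0.003,0,0,0,0,1]

```text
clock: 7.02
eef_pos: [0.5877, 0.004, 0.2417]
tool_rot: [-0.113, 0.697, 0.091, 0.702]
ft_force: [1.3, -11.2, 0.7]
grip_width: 0.0181
```

Request:
arm_command:
  moves: [0,0.003,0,0,0,0,1,0,0.002,0,0,0,0,1]

```text
clock: 7.18
eef_pos: [0.5868, 0.0056, 0.2428]
tool_rot: [-0.115, 0.697, 0.086, 0.702]
ft_force: [0.1, -6.1, 1.0]
grip_width: 0.0179
```

```bash
python3 - <<'E'
from h import *
o,r=st();go([.6102,-.0775,.237],.298)
g=o["eef_pos"]+r.apply([.155,0,0]);print("grasp pt",g,mach(g)[:3], "q tilt")
for n in("top","side"): cv2.imwrite(f"pics/{n}6.png",bot.camera(n)[:,:,::-1])
crop("pics/side6.png","pics/s6c.png",240,150,340,235,7)
E
```

```text
t 7.18 tcp [0.5868 0.0056 0.2428] jawyaw 0.2864 x [ 0.013 -0.04  -0.999] F [ 0.1 -6.1  1. ] w 0.0179 q [ 0.02  0.52 -0.02  1.02 -0.04  1.3 ]
t 7.18 tcp [0.5868 0.0056 0.2428] jawyaw 0.2864 x [ 0.013 -0.04  -0.999] F [ 0.1 -6.1  1. ] w 0.0179 q [ 0.02  0.52 -0.02  1.02 -0.04  1.3 ]
shift now [ 0.0094 -0.086  -0.001 ] | rotvec [-0.0117  0.0013  0.0418] | shift after turn [ 0.0058 -0.0863 -0.002 ]
grasp pt [ 5.88815460e-01 -5.59098271e-04  8.79441641e-02] [ 0.00222954 -0.21519845  0.08794416] q tilt
```

View pics/s6c.png

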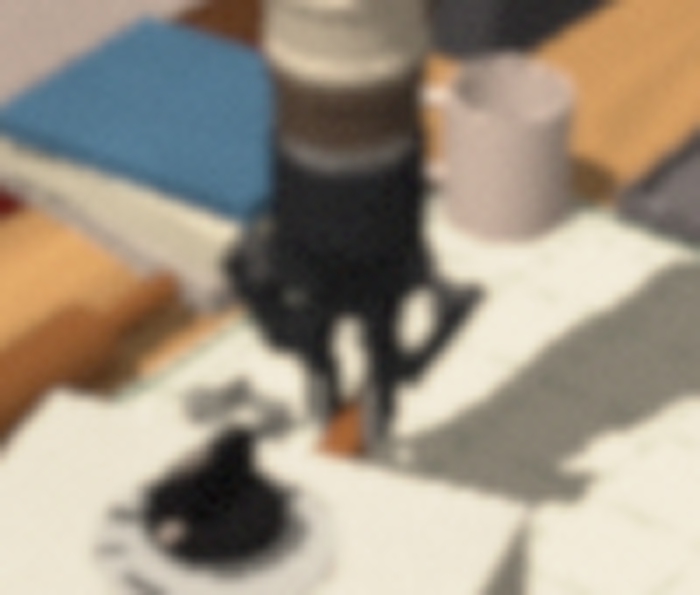

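Request:
arm_command:
  moves: [0.001,-0.003,0,-0.006,0,0.021,1,0.001,-0.001,0,-0.005,0,0.021,1]

```text
clock: 7.45
eef_pos: [0.5885, 0.0, 0.242]
tool_rot: [-0.107, 0.698, 0.102, 0.701]
ft_force: [2.6, -11.6, -1.7]
grip_width: 0.0178
```

Request:
arm_command:
  moves: [0,0.001,0,0,0,0.012,1]

```text
clock: 7.53
eef_pos: [0.5889, -0.001, 0.2422]
tool_rot: [-0.104, 0.698, 0.104, 0.7]
ft_force: [2.2, -11.1, -2.2]
grip_width: 0.0176
```

```bash
python3 - <<'E'
from h import *
o,r=st();go([.6102,-.0775,.237],.298)
g=o["eef_pos"]+r.apply([.155,0,0]);print("grasp pt",g,mach(g)[:3], "q tilt")
E
```

```text
t 7.53 tcp [ 0.5889 -0.001   0.2422] jawyaw 0.2943 x [ 0.003  0.001 -1.   ] F [  2.2 -11.1  -2.2] w 0.0176 q [-0.    0.53 -0.01  1.03  0.    1.27]
t 7.53 tcp [ 0.5889 -0.001   0.2422] jawyaw 0.2943 x [ 0.003  0.001 -1.   ] F [  2.2 -11.1  -2.2] w 0.0176 q [-0.    0.53 -0.01  1.03  0.    1.27]
shift now [ 0.0052 -0.0794 -0.0018] | rotvec [-0.0037  0.0028  0.0002] | shift after turn [ 0.0052 -0.0794 -0.0021]
grasp pt [ 0.58932059 -0.0008943   0.08715656] [ 0.00261399 -0.21566719  0.08715656] q tilt
```

Request:
arm_command:
  moves: [0,0.004,0,0,0,0.01,1,0,0.004,0,0,0,0.012,1]

```text
clock: 7.7
eef_pos: [0.5886, -0.0005, 0.2427]
tool_rot: [-0.102, 0.699, 0.101, 0.701]
ft_force: [3.3, -17.9, -2.5]
grip_width: 0.018
```

Request:
arm_command:
  moves: [0,0.004,0,0,0,0.012,1,0,0.004,0,0,0,0.012,1]

```text
clock: 7.87
eef_pos: [0.588, -0.0005, 0.2431]
tool_rot: [-0.1, 0.7, 0.098, 0.7]
ft_force: [2.2, -16.1, -1.5]
grip_width: 0.0185
```

```bash
python3 - <<'E'
from h import *
o,r=st();go([.6102,-.0775,.237],.298)
g=o["eef_pos"]+r.apply([.155,0,0]);print("grasp pt",g,mach(g)[:3], "q tilt")
for n in("top","side"): cv2.imwrite(f"pics/{n}7.png",bot.camera(n)[:,:,::-1])
crop("pics/top7.png","pics/t7c.png",235,160,335,235,8)
crop("pics/side7.png","pics/s7c.png",240,150,340,235,7)
E
```

```text
t 7.87 tcp [ 5.880e-01 -5.000e-04  2.431e-01] jawyaw 0.2799 x [ 0.001 -0.002 -1.   ] F [  2.2 -16.1  -1.5] w 0.0185 q [-0.    0.52 -0.01  1.03 -0.    1.29]
t 7.87 tcp [ 5.880e-01 -5.000e-04  2.431e-01] jawyaw 0.2799 x [ 0.001 -0.002 -1.   ] F [  2.2 -16.1  -1.5] w 0.0185 q [-0.    0.52 -0.01  1.03 -0.    1.29]
shift now [ 0.0063 -0.0801  0.0001] | rotvec [-0.0181  0.0003  0.0026] | shift after turn [ 0.0061 -0.0801 -0.0014]
grasp pt [ 0.5881601  -0.00089794  0.08811204] [ 0.00150357 -0.21532994  0.08811204] q tilt
```

View pics/s7c.png

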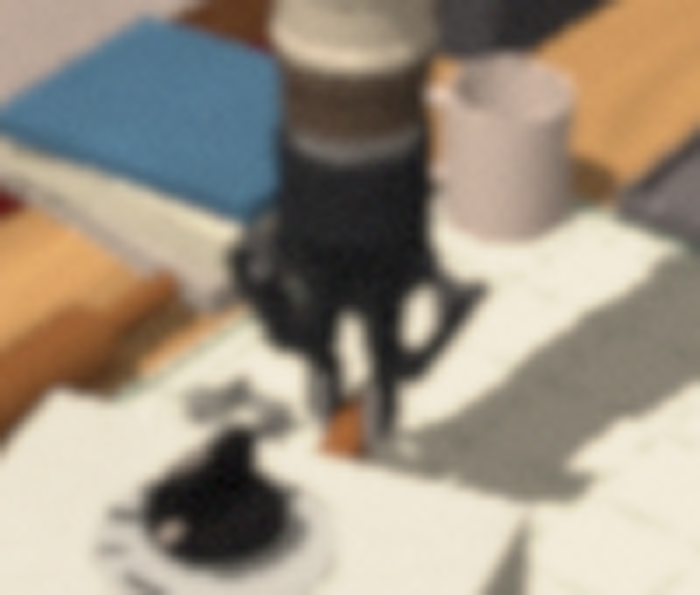

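View pics/t7c.png

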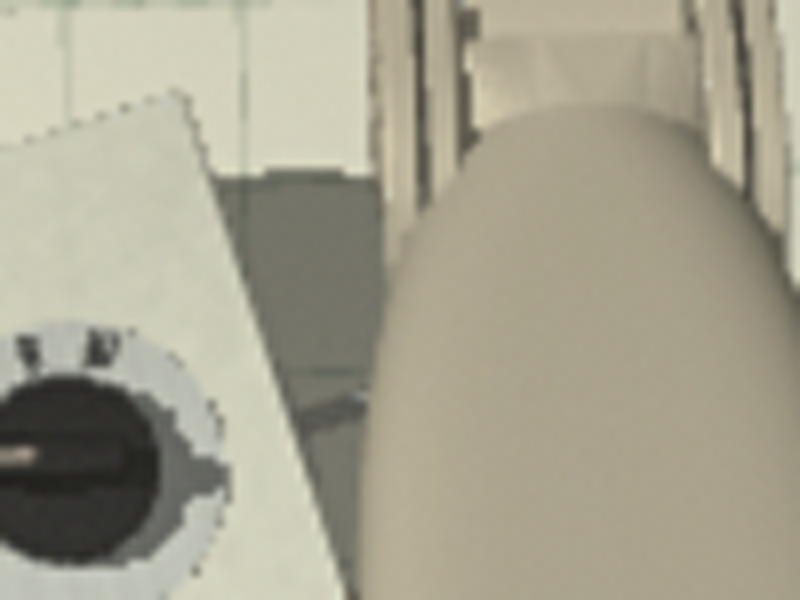

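The push ends on a hard stop: the tip doesn't move under 16–18 N, against about 3.5 N of tab friction. I retract along the slot.

Request:
arm_command:
  moves: [0,-0.01,0,-0.009,0,0,1,0,-0.015,0,-0.006,0,0,1,0,-0.015,0,0,0,0,1,0,-0.015,0,0,0,0,1,0,-0.015,0,0,0,0,1,0,-0.012,0,0,0,0,1,0,0,0,0,0,0,1]

```text
clock: 8.55
eef_pos: [0.6127, -0.0827, 0.2423]
tool_rot: [-0.102, 0.699, 0.106, 0.7]
ft_force: [0.9, 0.1, -0.9]
grip_width: 0.0177
```

```bash
python3 - <<'E'
from h import *
go([.6102,-.0775,.237],.298)
for n in("top","side"): cv2.imwrite(f"pics/{n}8.png",bot.camera(n)[:,:,::-1])
crop("pics/top8.png","pics/t8c.png",235,150,375,255,5)
crop("pics/side8.png","pics/s8c.png",240,140,340,225,7)
E
```

```text
t 8.55 tcp [ 0.6127 -0.0827  0.2423] jawyaw 0.2955 x [-0.     0.005 -1.   ] F [ 0.9  0.1 -0.9] w 0.0177 q [-0.14  0.58  0.08  1.08  0.    1.14]
shift now [ 0.0053  0.0056 -0.0009] | rotvec [-0.0025  0.0011 -0.0048] | shift after turn [ 0.0053  0.0057 -0.0009]
```

View pics/t8c.png

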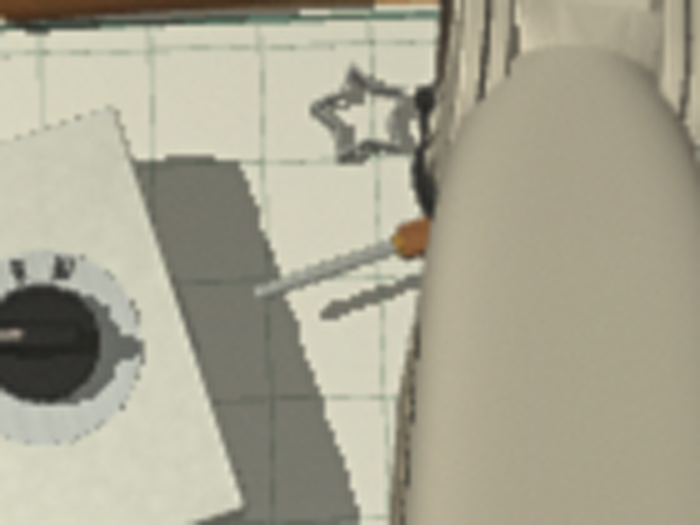

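View pics/s8c.png

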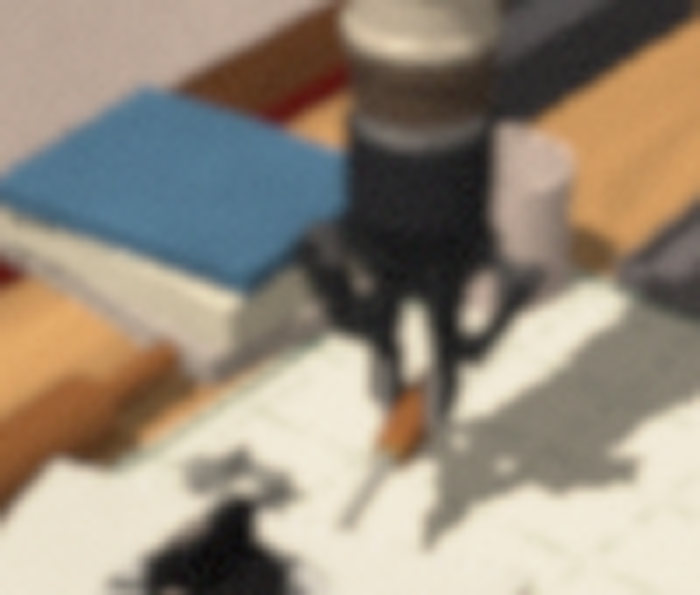

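```bash
python3 - <<'E'
from h import *
def tipcam(px,s): return tri(px,s)
t=(235+258/5-.5,150+294/5-.5);s=(240+347/7-.5,140+524/7-.5)
a=tri(t,s);print(a,mach(a[0]))
o,r=st();print("tip in tool",r.inv().apply(a[0]-o["eef_pos"]))
j=tri((235+397/5-.5,150+243/5-.5),(240+385/7-.5,140+455/7-.5));print("junction tool",r.inv().apply(j[0]-o["eef_pos"]),j)
d=np.array([.588,-.0005,.2431])-o["eef_pos"];e=a[0]+d;print("tip at push end",mach(e), "depth",mach(e)[1]+.13)
c=lambda x:x
E
```

```text
(array([0.56935687, 0.0346006 , 0.08450608]), np.float64(0.0066964993810426894)) [-0.00604822 -0.17587518  0.08450608]
t 8.65 tcp [ 0.6121 -0.081   0.2421] jawyaw 0.2969 x [-0.002  0.006 -1.   ] F [ 0.4 -0.  -1.3] w 0.0179 q [-0.13  0.58  0.08  1.08  0.01  1.14]
tip in tool [ 0.15834786  0.12202436 -0.00709331]
junction tool [0.17709278 0.03458449 0.00265142] (array([ 0.60422831, -0.04604639,  0.06521597]), np.float64(0.0018683347737453362))
tip at push end [-0.00544971 -0.09188018  0.0855184 ] depth 0.03811981910868262
```

The retracted tip works out to 38 mm ± 2 inside the mouth at the end of the push, which agrees with fully home (39 mm). Next is the tray.

```bash
python3 - <<'E'
from h import *
go([.505,-.426,.30],.298)
print("mug,jar",plane("top",[(400,160)],.04),plane("top",[(403,290)],.065),"books",plane("top",[(338,148),(388,140)],.06))
E
```

```text
t 8.65 tcp [ 0.6121 -0.081   0.2421] jawyaw 0.2969 x [-0.002  0.006 -1.   ] F [ 0.4 -0.  -1.3] w 0.0179 q [-0.13  0.58  0.08  1.08  0.01  1.14]
shift now [-0.0598 -0.2982 -0.2033] | rotvec [-0.0011  0.0003 -0.0063] | shift after turn [-0.0579 -0.2984 -0.2037]
mug,jar [[ 0.71914638 -0.3173624   0.04      ]] [[ 0.33028349 -0.28871628  0.065     ]] books [[ 0.75667464 -0.12643695  0.06      ]
 [ 0.77741539 -0.27977325  0.06      ]]
```

Request:
arm_command:
  moves: [-0.02,-0.005,0,0,0,0,1,-0.02,-0.015,-0.01,0,0,0,1,-0.015,-0.025,-0.017,0,0,0,1,-0.005,-0.025,-0.017,0,0,0,1,0,-0.025,-0.017,0,0,0,1,0,-0.025,-0.017,0,0,0,1,0,-0.025,-0.017,0,0,0,1,0,-0.025,-0.017,0,0,0,1,0,-0.025,-0.017,0,0,0,1,0,-0.025,-0.017,0,0,0,1,0,-0.025,-0.017,0,0,0,1,0,-0.02,-0.015,0,0,0,1,0,-0.015,-0.01,0,0,0,1,0,-0.01,-0.005,0,0,0,1,0,0,0,0,0,0,1]

```text
clock: 9.9
eef_pos: [0.5138, -0.4162, 0.3001]
tool_rot: [-0.106, 0.699, 0.118, 0.698]
ft_force: [0.7, -0.5, -1.8]
grip_width: 0.0187
```

Request:
arm_command:
  moves: [0,0,0,0.108,0,0,1,0,0,0,0.108,0,0,1,0,0,0,0.108,0,0,1,0,0,0,0.108,0,0,1,0,0,0,0.108,0,0,1,0,0,0,0.108,0,0,1,0,0,0,0.108,0,0,1,0,0,0,0.108,0,0,1,0,0,0,0.108,0,0,1,0,0,0,0.108,0,0,1,0,0,0,0.108,0,0,1,0,0,0,0.108,0,0,1,0,0,0,0.108,0,0,1,0,0,0,0.108,0,0,1,0,0,0,0.108,0,0,1,0,0,0,0.108,0,0,1,0,0,0,0.108,0,0,1,0,0,0,0,0,0,1]

```text
clock: 11.4
eef_pos: [0.528, -0.3833, 0.2986]
tool_rot: [0.508, 0.511, -0.492, 0.488]
ft_force: [-0.4, -0.1, -0.8]
grip_width: 0.0181
```

```bash
python3 - <<'E'
from h import *
go([.505,-.426,.24],.042-np.pi/2)
for n in("top","side"): cv2.imwrite(f"pics/{n}9.png",bot.camera(n)[:,:,::-1])
E
```

```text
t 11.4 tcp [ 0.528  -0.3833  0.2986] jawyaw -1.5726 x [-0.008  0.04  -0.999] F [-0.4 -0.1 -0.8] w 0.0181 q [-0.63  0.62  0.3   1.29  0.03  2.51]
shift now [ 0.057  -0.0225  0.0451] | rotvec [-0.0437 -0.04    0.0071] | shift after turn [ 0.0586 -0.0248  0.0417]
```

View pics/top9.png

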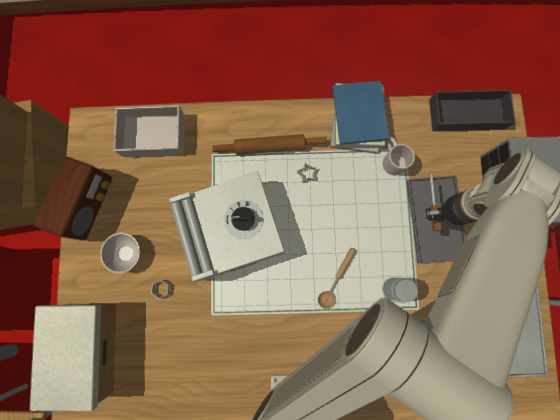

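View pics/side9.png

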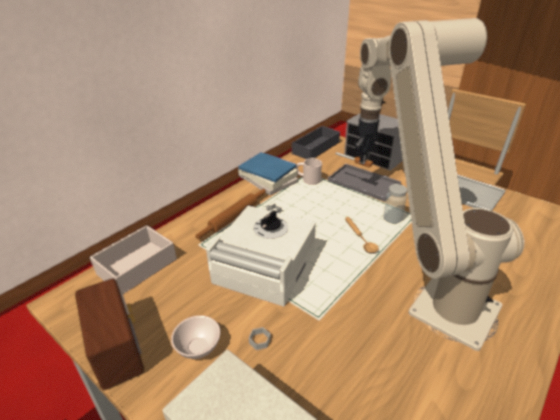

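Request:
arm_command:
  moves: [0.01,-0.005,0.01,-0.022,-0.02,0.003,1,0.015,-0.006,0.012,-0.022,-0.02,0.003,1,0.015,-0.006,0.012,0,0,0,1,0.01,-0.004,0.006,0,0,0,1,0,0,0,0,0,0,1,0,0,0,0,0,0,1]

```text
clock: 12.0
eef_pos: [0.5105, -0.4207, 0.2479]
tool_rot: [0.483, 0.516, -0.482, 0.518]
ft_force: [0.5, 0.4, -1.3]
grip_width: 0.0178
```

```bash
python3 - <<'E'
from h import *
go([.505,-.426,.19],.042-np.pi/2)
for n in("top","side"): cv2.imwrite(f"pics/{n}10.png",bot.camera(n)[:,:,::-1])
crop("pics/top10.png","pics/t10c.png",390,160,490,275,6)
crop("pics/side10.png","pics/s10c.png",310,120,430,220,6)
E
```

```text
t 12.0 tcp [ 0.5105 -0.4207  0.2479] jawyaw -1.5021 x [ 0.002 -0.001 -1.   ] F [ 0.5  0.4 -1.3] w 0.0178 q [-0.69  0.65  0.23  1.15  0.    2.38]
shift now [ 0.0579 -0.0059  0.0048] | rotvec [ 0.0267  0.0015 -0.0024] | shift after turn [ 0.0579 -0.0057  0.005 ]
```

View pics/t10c.png

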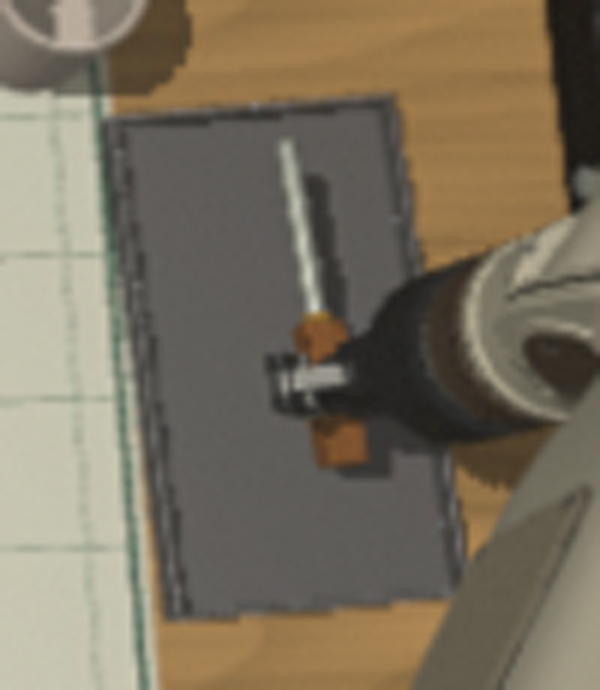

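View pics/s10c.png

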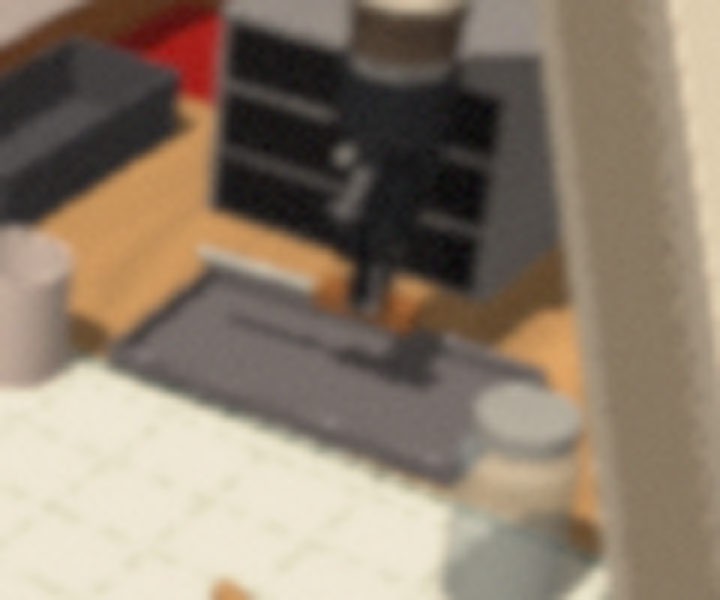

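Request:
arm_command:
  moves: [0.014,-0.003,0.004,0.02,0,0,1,0.016,0,0,0,0,0,1,0.014,0,0,0,0,0,1,0.008,0,0,0,0,0,1,0,0,0,0,0,0,1]

```text
clock: 12.52
eef_pos: [0.5121, -0.4241, 0.2015]
tool_rot: [0.487, 0.508, -0.486, 0.518]
ft_force: [0.0, 0.5, -0.9]
grip_width: 0.018
```

Request:
arm_command:
  moves: [0.004,0,0,0,0,0,1,0,0,0,0,0,0,1]

```text
clock: 12.68
eef_pos: [0.513, -0.4237, 0.1985]
tool_rot: [0.487, 0.508, -0.485, 0.519]
ft_force: [0.7, 0.0, -1.3]
grip_width: 0.0178
```

```bash
python3 - <<'E'
from h import *
go([.505,-.426,.186],.042-np.pi/2)
for n in("side",): cv2.imwrite(f"pics/{n}11.png",bot.camera(n)[:,:,::-1])
crop("pics/side11.png","pics/s11c.png",320,140,410,205,8)
E
```

```text
t 12.68 tcp [ 0.513  -0.4237  0.1985] jawyaw -1.5162 x [ 0.014 -0.009 -1.   ] F [ 0.7  0.  -1.3] w 0.0178 q [-0.69  0.7   0.18  1.03  0.    2.4 ]
shift now [ 0.0124 -0.0083  0.0018] | rotvec [ 0.0126  0.0093 -0.0131] | shift after turn [ 0.0125 -0.0081  0.002 ]
```

View pics/s11c.png

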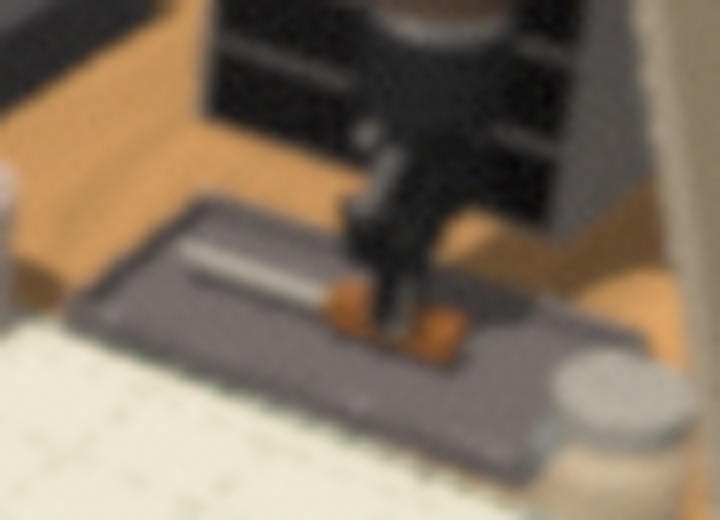

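Still several millimetres above the floor, so I ease down while watching the force.

Request:
arm_command:
  moves: [0.005,-0.002,0,0.01,0.009,-0.013,1,0.005,0,0,0,0,0,1,0,0,0,0,0,0,1]

```text
clock: 12.98
eef_pos: [0.5122, -0.4246, 0.1912]
tool_rot: [0.489, 0.509, -0.489, 0.513]
ft_force: [0.5, -0.5, -1.5]
grip_width: 0.0181
```

Request:
arm_command:
  moves: [0.004,0,0,0,0,0,1,0.003,0,0,0,0,0,1]

```text
clock: 13.15
eef_pos: [0.5125, -0.425, 0.1882]
tool_rot: [0.489, 0.508, -0.489, 0.514]
ft_force: [-9.7, 7.5, 27.3]
grip_width: 0.0182
```

```bash
python3 - <<'E'
from h import *
go([.505,-.426,.186],.042-np.pi/2)
for n in("side",): cv2.imwrite(f"pics/{n}12.png",bot.camera(n)[:,:,::-1])
crop("pics/side12.png","pics/s12c.png",320,140,410,205,8)
E
```

```text
t 13.15 tcp [ 0.5125 -0.425   0.1882] jawyaw -1.527 x [ 0.006 -0.005 -1.   ] F [-9.7  7.5 27.3] w 0.0182 q [-0.69  0.72  0.18  1.03 -0.    2.41]
shift now [ 0.0022 -0.0075  0.0007] | rotvec [ 0.0018  0.0052 -0.0056] | shift after turn [ 0.0022 -0.0075  0.0007]
```

View pics/s12c.png

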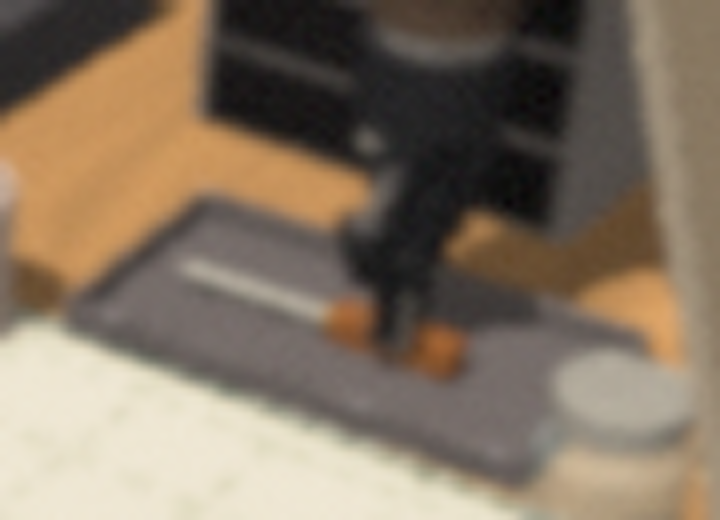

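Request:
arm_command:
  moves: [-0.002,0,0,0,0,0,1,0,0,0,0,0,0,0.2,0,0,0,0,0,0,0,0,0,0,0,0,0,0,0,0,0,0,0,0,0,0,0,0,0,0,0,0,-0.01,0,0,0,0,0,0,-0.02,0,0,0,0,0,0,-0.03,0,0,0,0,0,0,-0.03,0,0,0,0,0,0,-0.03,0,0,0,0,0,0,-0.03,0,0,0,0,0,0,0,0,0,0,0,0,0]

```text
clock: 14.28
eef_pos: [0.5106, -0.4237, 0.3461]
tool_rot: [0.489, 0.51, -0.489, 0.511]
ft_force: [1.2, -1.2, 0.6]
grip_width: 0.0427
```

```bash
python3 - <<'E'
from h import *
o,r=st()
for n in("top","side"): cv2.imwrite(f"pics/{n}13.png",bot.camera(n)[:,:,::-1])
crop("pics/top13.png","pics/t13c.png",390,160,490,275,5)
crop("pics/side13.png","pics/s13c.png",310,120,430,220,5)
t=cv2.imread("pics/t13c.png");s=cv2.imread("pics/s13c.png");H=max(t.shape[0],s.shape[0]);c=np.zeros((H,t.shape[1]+s.shape[1],3),np.uint8)
c=c[:, :];c[:t.shape[0],:t.shape[1]]=t;c[:s.shape[0],t.shape[1]:]=s;cv2.imwrite("pics/c13.png",cv2.resize(c,(800,int(c.shape[0]*800/c.shape[1]))))
E
```

```text
t 14.28 tcp [ 0.5106 -0.4237  0.3461] jawyaw -1.5273 x [ 0.001 -0.001 -1.   ] F [ 1.2 -1.2  0.6] w 0.0427 q [-0.69  0.6   0.4   1.37  0.    2.41]
```

View pics/c13.png

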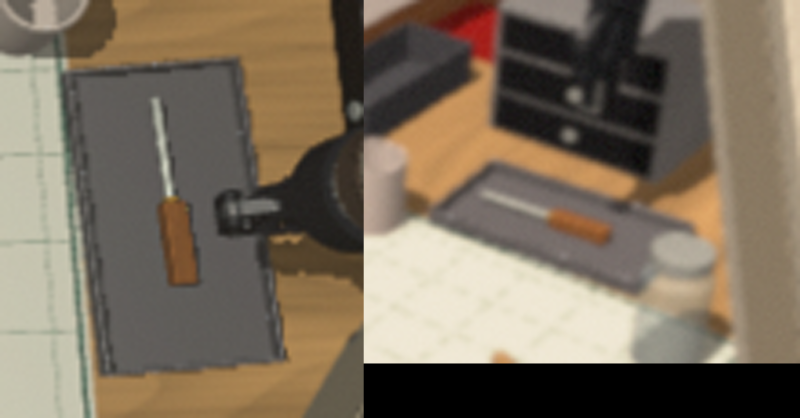

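The key lies flat in the tray, handle at about (180,243) in the composite, clear of the walls. Now I turn the wrist for the knob.

Request:
arm_command:
  moves: [0,0,0,-0.12,0,0,0,0,0,0,-0.12,0,0,0,0,0,0,-0.12,0,0,0,0,0,0,-0.12,0,0,0,0,0,0,-0.12,0,0,0,0,0,0,-0.12,0,0,0,0,0,0,-0.12,0,0,0,0,0,0,-0.12,0,0,0,0,0,0,-0.12,0,0,0,0,0,0,-0.12,0,0,0,0,0,0,-0.12,0,0,0,0,0,0,-0.12,0,0,0,0,0,0,-0.12,0,0,0,0,0,0,-0.12,0,0,0,0,0,0,-0.12,0,0,0,0,0,0,-0.12,0,0,0,0,0,0,-0.12,0,0,0,0,0,0,-0.12,0,0,0,0,0,0,-0.12,0,0,0]

```text
clock: 15.97
eef_pos: [0.5021, -0.4166, 0.3049]
tool_rot: [-0.267, 0.655, 0.312, 0.634]
ft_force: [0.6, -0.2, 0.2]
grip_width: 0.0427
```

Request:
arm_command:
  moves: [0,0,0,-0.12,0,0,0,0,0,0,-0.12,0,0,0,0,0,0,-0.12,0,0,0,0,0,0,-0.12,0,0,0,0,0,0,-0.12,0,0,0,0,0,0,-0.12,0,0,0,0,0,0,-0.12,0,0,0,0,0,0,-0.12,0,0,0,0,0,0,-0.12,0,0,0,0,0,0,-0.12,0,0,0,0,0,0,-0.12,0,0,0,0,0,0,-0.12,0,0,0,0,0,0,-0.12,0,0,0,0,0,0,-0.12,0,0,0,0,0,0,-0.12,0,0,0,0,0,0,-0.12,0,0,0,0,0,0,-0.12,0,0,0,0,0,0,0,0,0,0]

```text
clock: 17.47
eef_pos: [0.4929, -0.4089, 0.2684]
tool_rot: [-0.663, 0.032, 0.743, 0.088]
ft_force: [-0.0, 0.9, 0.1]
grip_width: 0.0427
```

```bash
python3 - <<'E'
from h import *
go([.5405,.1572,.38],3.11)
cv2.imwrite("pics/top14.png",bot.camera("top")[:,:,::-1])
crop("pics/top14.png","pics/t14c.png",210,185,280,250,10)
E
```

```text
t 17.47 tcp [ 0.4929 -0.4089  0.2684] jawyaw 2.9753 x [-0.105  0.088 -0.991] F [-0.   0.9  0.1] w 0.0427 q [-0.69  0.66  0.3   1.34  0.   -2.09]
shift now [-0.066  -0.5721  0.0597] | rotvec [-0.1386  0.1139  0.0768] | shift after turn [-0.1116 -0.5674 -0.0297]
```

View pics/t14c.png

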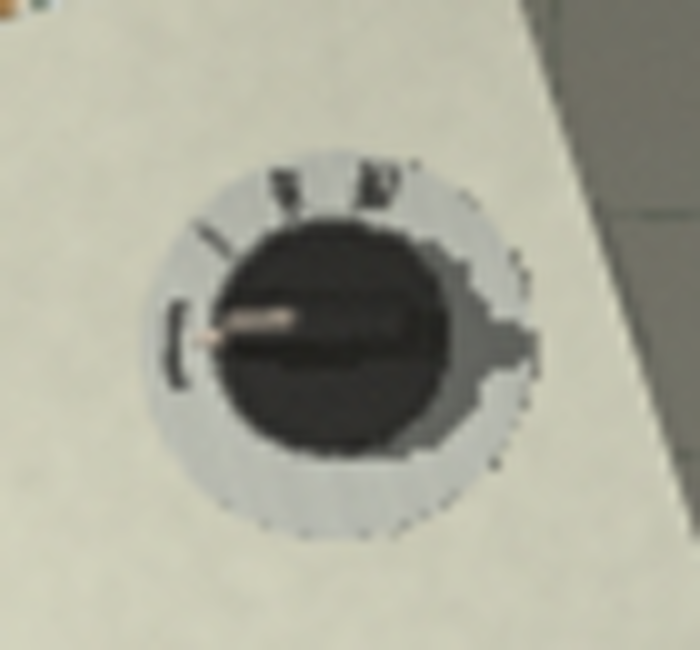

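```bash
python3 - <<'E'
from h import *
im=cv2.imread("pics/top14.png")[190:245,215:270].astype(float)
e=np.clip(im*3.0,0,255).astype(np.uint8);cv2.imwrite("pics/t14e.png",cv2.resize(e,None,fx=10,fy=10,interpolation=2))
E
```

```text
(no output)
```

View pics/t14e.png

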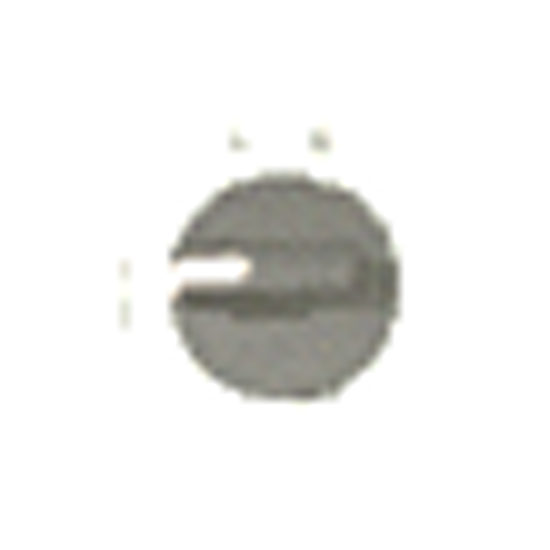

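Request:
arm_command:
  moves: [-0.02,0,0,-0.08,0.06,0.04,0,-0.025,0,0,-0.08,0.055,0.037,0,-0.03,0,0,0,0,0,0,-0.03,-0.01,0,0,0,0,0,-0.02,-0.025,-0.002,0,0,0,0,0,-0.035,-0.002,0,0,0,0,0,-0.04,-0.003,0,0,0,0,0,-0.04,-0.003,0,0,0,0,0,-0.04,-0.003,0,0,0,0,0,-0.04,-0.003,0,0,0,0,0,-0.04,-0.003,0,0,0,0,0,-0.04,-0.003,0,0,0,0,0,-0.04,-0.003,0,0,0,0,0,-0.04,-0.003,0,0,0,0,0,-0.04,-0.003,0,0,0,0,0,-0.04,-0.003,0,0,0,0,0,-0.03,-0.002,0,0,0,0,0,-0.015,0,0,0,0,0,0,0,0,0,0,0,0]

```text
clock: 19.1
eef_pos: [0.5534, 0.1213, 0.3842]
tool_rot: [-0.7, 0.026, 0.712, 0.032]
ft_force: [0.1, -0.7, 0.6]
grip_width: 0.0427
```

```bash
python3 - <<'E'
from h import *
go([.541,.158,.38],3.13)
E
```

```text
t 19.1 tcp [0.5534 0.1213 0.3842] jawyaw 3.0607 x [-0.017  0.009 -1.   ] F [ 0.1 -0.7  0.6] w 0.0427 q [ 0.21  0.39  0.16  1.35  0.01 -1.28]
shift now [ 0.0047 -0.0356  0.0153] | rotvec [-0.0694  0.017   0.0081] | shift after turn [ 0.0042 -0.0366  0.0129]
```

Request:
arm_command:
  moves: [0,0,0,-0.07,0.017,0.008,0,0,-0.012,0.004,0,0,0,0,0,-0.015,0.005,0,0,0,0,0,-0.007,0.003,0,0,0,0,0,0,0,0,0,0,0,0,0,0,0,0,0,0]

```text
clock: 19.6
eef_pos: [0.5397, 0.1566, 0.381]
tool_rot: [-0.704, 0.01, 0.71, 0.008]
ft_force: [-0.7, -0.4, -0.3]
grip_width: 0.0428
```

```bash
python3 - <<'E'
from h import *
go([.541,.158,.38],3.13)
for n in("top","side"): cv2.imwrite(f"pics/{n}15.png",bot.camera(n)[:,:,::-1])
crop("pics/side15.png","pics/s15c.png",230,150,330,250,6)
crop("pics/top15.png","pics/t15c.png",190,150,310,260,6)
E
```

```text
t 19.6 tcp [0.5397 0.1566 0.381 ] jawyaw 3.1174 x [-0.007 -0.003 -1.   ] F [-0.7 -0.4 -0.3] w 0.0428 q [ 0.28  0.38  0.13  1.33 -0.   -1.26]
shift now [ 0.001  -0.0015 -0.0013] | rotvec [-0.0126  0.0073 -0.0029] | shift after turn [ 0.001  -0.0014 -0.0013]
```

View pics/s15c.png

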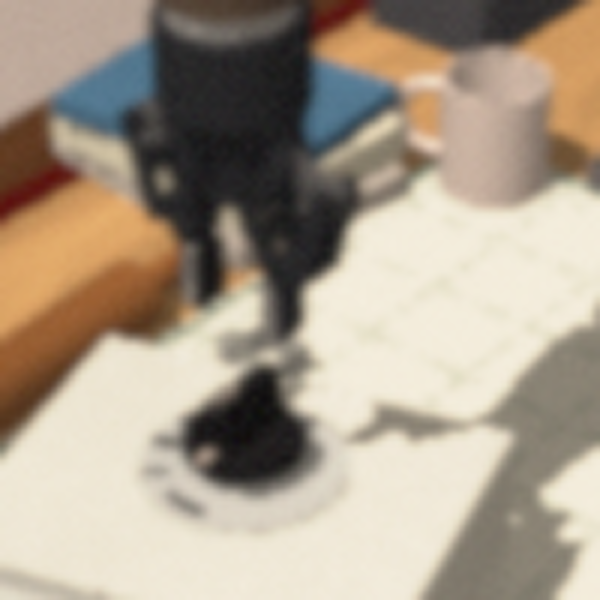

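View pics/t15c.png

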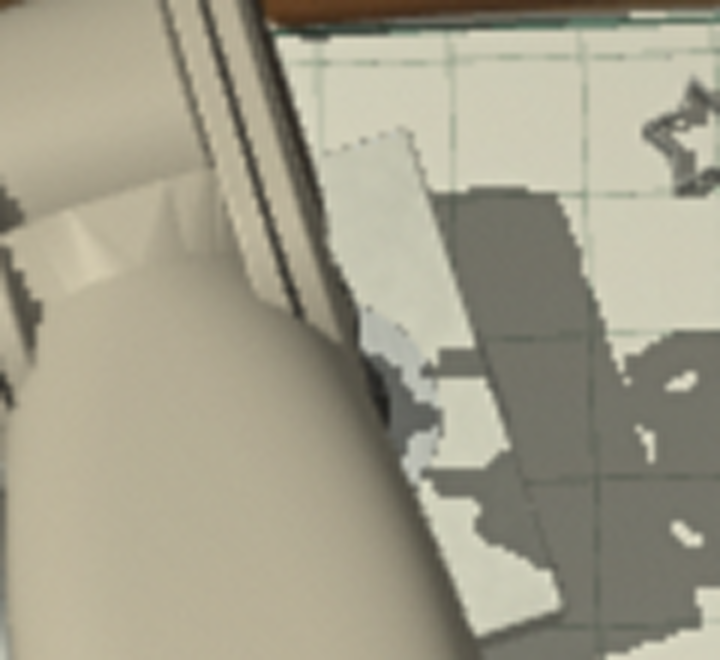

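```bash
python3 - <<'E'
from h import *
o,r=st();i=cv2.imread("pics/side15.png")[150:250,230:330];i=cv2.resize(np.clip(i.astype(float)*1.8,0,255).astype(np.uint8),None,fx=8,fy=8,interpolation=2)
def mk(P,c):
    for p in proj("side",P):
        q=((p-[230,150]+.5)*8).astype(int);cv2.drawMarker(i,tuple(int(v) for v in q),c,0,14,1)
A=np.array([.5395,.157,0]);b=np.array([np.cos(1.57),np.sin(1.57),0])
mk([A+b*s+[0,0,.172] for s in(-.025,.025)],(0,0,255)); 
mk([A+np.array([.033*np.cos(t),.033*np.sin(t),.142]) for t in np.arange(0,6.3,.5)],(0,255,0))
T=o["eef_pos"]+r.apply([[.168,0,.0214],[.168,0,-.0214],[.168,0,0]]);print(T);mk(T,(255,0,0))
mk([A+np.array([.033*np.cos(t),.033*np.sin(t),.12])*1 for t in ()],(0,0,0)) if 0 else None
cv2.imwrite("pics/s15d.png",i[:600])
E
```

```text
t 19.7 tcp [0.5399 0.1562 0.3811] jawyaw 3.1173 x [-0.007 -0.003 -1.   ] F [-0.2 -0.1  1. ] w 0.0427 q [ 0.28  0.38  0.13  1.33 -0.   -1.26]
[[0.51733268 0.15629908 0.21324359]
 [0.56011906 0.15526156 0.21294478]
 [0.53872587 0.15578032 0.21309419]]
```

View pics/s15d.png

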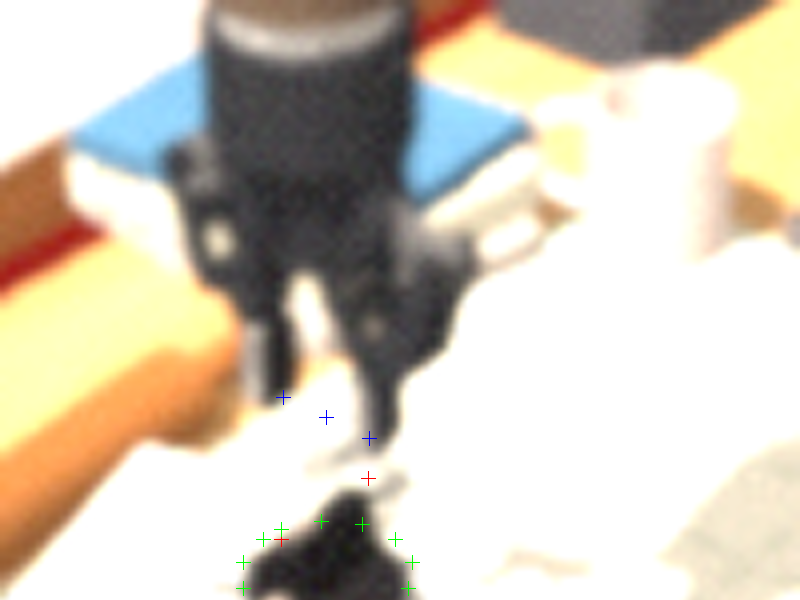

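Request:
arm_command:
  moves: [0.01,-0.0015,-0.001,-0.012,0.006,-0.003,0,0.015,0,0,0,0,0,0,0.015,0,0,0,0,0,0,0.012,0,0,0,0,0,0,0.006,0,0,0,0,0,0,0,0,0,0,0,0,0]

```text
clock: 20.2
eef_pos: [0.5428, 0.1533, 0.3229]
tool_rot: [0.709, -0.008, -0.706, -0.008]
ft_force: [-0.0, 0.2, -1.1]
grip_width: 0.0426
```

```bash
python3 - <<'E'
from h import *
go([.5405,.158,.320],3.13)
E
```

```text
t 20.2 tcp [0.5428 0.1533 0.3229] jawyaw 3.1195 x [ 0.004  0.001 -1.   ] F [-0.   0.2 -1.1] w 0.0426 q [ 0.28  0.41  0.03  1.18 -0.   -1.27]
shift now [ 0.0029 -0.0046  0.0024] | rotvec [-0.0105 -0.0042  0.0007] | shift after turn [ 0.0029 -0.0047  0.0024]
```

Request:
arm_command:
  moves: [0.002,-0.0045,0.0025,-0.01,-0.004,0,0,0,0,0,0,0,0,0,0,0,0,0,0,0,0]

```text
clock: 20.45
eef_pos: [0.5408, 0.1573, 0.3218]
tool_rot: [0.707, -0.004, -0.707, -0.005]
ft_force: [0.5, -0.4, 0.1]
grip_width: 0.0425
```

```bash
python3 - <<'E'
from h import *
go([.5405,.158,.320],3.13)
E
```

```text
t 20.45 tcp [0.5408 0.1573 0.3218] jawyaw 3.128 x [ 0.001  0.001 -1.   ] F [ 0.5 -0.4  0.1] w 0.0425 q [ 0.28  0.41  0.03  1.18  0.   -1.27]
shift now [ 0.0018 -0.0007  0.0003] | rotvec [-0.002  -0.0007  0.0009] | shift after turn [ 0.0018 -0.0007  0.0003]
```

Request:
arm_command:
  moves: [0,0,0,0,0,0,0.4,0,0,0,0,0,0,1,0,0,0,0,0,0,1,0,0,0,0,0,0,1,0,0,0,0,0,0,1,0,0,0,0,0,0,1,0,0,0,0,0,0,1]

```text
clock: 21.03
eef_pos: [0.5399, 0.1578, 0.3236]
tool_rot: [0.707, -0.004, -0.707, -0.005]
ft_force: [-2.0, 0.1, -0.1]
grip_width: 0.0127
```

```bash
python3 - <<'E'
from h import *
go([.5405,.158,.320],3.13)
cv2.imwrite("pics/side16.png",bot.camera("side")[:,:,::-1])
crop("pics/side16.png","pics/s16c.png",230,150,330,250,6)
E
```

```text
t 21.03 tcp [0.5399 0.1578 0.3236] jawyaw 3.1291 x [ 0.     0.001 -1.   ] F [-2.   0.1 -0.1] w 0.0127 q [ 0.28  0.41  0.03  1.19  0.   -1.27]
shift now [ 0.0036 -0.0002 -0.0005] | rotvec [-0.0009 -0.0004  0.0015] | shift after turn [ 0.0036 -0.0002 -0.0005]
```

View pics/s16c.png

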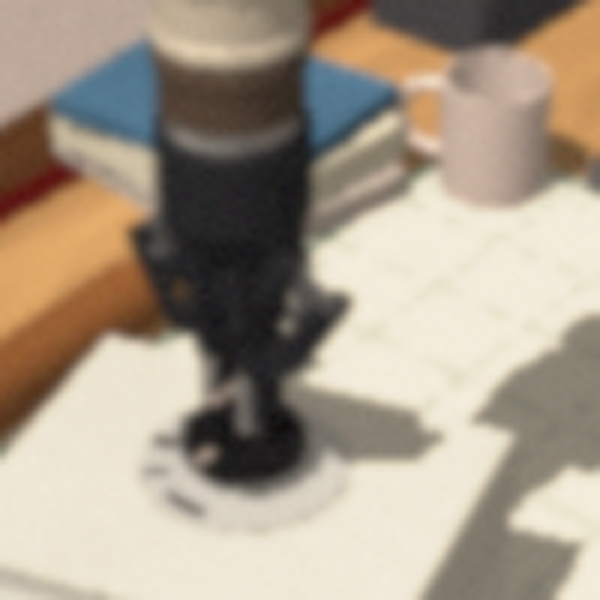

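The bar is gripped (12.7 mm reading against the 14 mm bar, similar to the handle's reading). I press down.

Request:
arm_command:
  moves: [0.004,0,0,0,0,0,1,0.004,0,0,0,0,0,1]

```text
clock: 21.25
eef_pos: [0.5398, 0.1577, 0.3168]
tool_rot: [0.708, -0.004, -0.707, -0.005]
ft_force: [-3.7, -1.1, 4.4]
grip_width: 0.0133
```

Request:
arm_command:
  moves: [0.004,0,0,0,0,0,1,0.003,0,0,0,0,0,1]

```text
clock: 21.42
eef_pos: [0.5395, 0.1577, 0.3132]
tool_rot: [0.709, -0.003, -0.706, -0.005]
ft_force: [-11.4, -2.9, 33.4]
grip_width: 0.0127
```

Request:
arm_command:
  moves: [0.003,0,0,0,0,0,1]

```text
clock: 21.5
eef_pos: [0.5391, 0.1575, 0.3134]
tool_rot: [0.709, -0.003, -0.705, -0.006]
ft_force: [-8.6, -2.0, 20.3]
grip_width: 0.0126
```

Request:
arm_command:
  moves: [0.0015,0,0,0.08,0,0,1,0.0015,0,0,0.1,0,0,1,0.0015,0,0,0.1,0,0,1,0.0015,0,0,0.1,0,0,1]

```text
clock: 21.83
eef_pos: [0.5382, 0.1571, 0.3135]
tool_rot: [0.696, -0.141, -0.689, -0.146]
ft_force: [-5.0, -1.3, 11.6]
grip_width: 0.0125
```

```bash
python3 - <<'E'
from h import *
go([.5399,.1578,.313],1.869)
E
```

```text
t 21.83 tcp [0.5382 0.1571 0.3135] jawyaw 2.7336 x [ 0.012  0.004 -1.   ] F [-5.  -1.3 11.6] w 0.0125 q [ 0.28  0.41 -0.    1.15  0.   -0.88]
shift now [ 0.0005 -0.0013 -0.0013] | rotvec [ 0.8646 -0.0048  0.0122] | shift after turn [ 0.0005 -0.0019  0.0002]
```

Request:
arm_command:
  moves: [0.001,-0.0005,-0.0005,0.1,-0.001,0.004,1,0.001,0,0,0.1,-0.001,0.004,1,0.001,0,0,0.1,0,0.003,1,0.001,0,0,0.1,0,0,1,0.001,0,0,0.1,0,0,1,0.001,0,0,0.1,0,0,1]

```text
clock: 22.33
eef_pos: [0.5385, 0.1576, 0.3135]
tool_rot: [0.618, -0.349, -0.61, -0.352]
ft_force: [-3.9, -0.0, 8.9]
grip_width: 0.0127
```

```bash
python3 - <<'E'
from h import *
go([.5399,.1578,.313],1.869)
cv2.imwrite("pics/side17.png",bot.camera("side")[:,:,::-1])
crop("pics/side17.png","pics/s17c.png",230,150,330,250,6)
E
```

```text
t 22.33 tcp [0.5385 0.1576 0.3135] jawyaw 2.1033 x [ 0.011 -0.001 -1.   ] F [-3.9 -0.   8.9] w 0.0127 q [ 0.29  0.41  0.    1.15 -0.   -0.25]
shift now [ 0.0005 -0.0013 -0.0005] | rotvec [ 0.2343 -0.0056  0.01  ] | shift after turn [ 0.0005 -0.0014 -0.0002]
```

View pics/s17c.png

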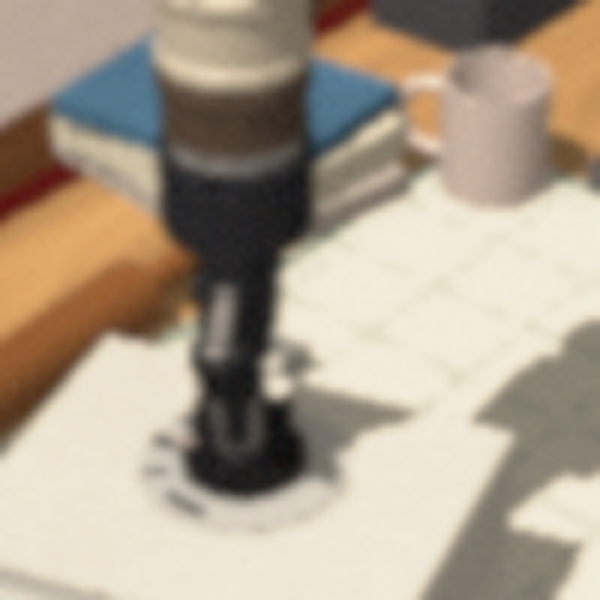

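Request:
arm_command:
  moves: [0.001,0,0,0.09,0,0.004,1,0.001,0,0,0.08,0,0.004,1,0.001,0,0,0.05,0,0,1,0.001,0,0,0,0,0,1]

```text
clock: 22.72
eef_pos: [0.5388, 0.1577, 0.3135]
tool_rot: [0.572, -0.419, -0.565, -0.422]
ft_force: [-4.4, -2.5, 8.0]
grip_width: 0.0128
```

```bash
python3 - <<'E'
from h import *
go([.5399,.1578,.313],1.869)
E
```

```text
t 22.72 tcp [0.5388 0.1577 0.3135] jawyaw 1.8673 x [ 0.01  -0.003 -1.   ] F [-4.4 -2.5  8. ] w 0.0128 q [ 0.29  0.41  0.    1.15 -0.01 -0.01]
shift now [ 0.0005 -0.0011 -0.0002] | rotvec [-0.0017 -0.0056  0.0086] | shift after turn [ 0.0005 -0.0011 -0.0002]
```

The angle is right. I raise with the knob still gripped, then check the force.

Request:
arm_command:
  moves: [-0.003,0,0,0,-0.003,0.004,1,-0.004,0,0,0,0,0,1,-0.003,0,0,0,0,0,1,0,0,0,0,0,0,1]

```text
clock: 23.05
eef_pos: [0.5392, 0.1575, 0.3234]
tool_rot: [0.571, -0.42, -0.566, -0.422]
ft_force: [-0.7, 1.1, 3.1]
grip_width: 0.0128
```

```bash
python3 - <<'E'
from h import *
go([.5399,.1578,.3236],1.869)
E
```

```text
t 23.05 tcp [0.5392 0.1575 0.3234] jawyaw 1.8666 x [ 0.007 -0.002 -1.   ] F [-0.7  1.1  3.1] w 0.0128 q [ 0.29  0.4   0.02  1.18 -0.   -0.01]
shift now [-0.0002 -0.0008  0.0001] | rotvec [-0.0024 -0.0038  0.0063] | shift after turn [-0.0002 -0.0008  0.0001]
```

Request:
arm_command:
  moves: [0,0,0,0,0,0,0.4,0,0,0,0,0,0,0,0,0,0,0,0,0,0,0,0,0,0,0,0,0,-0.01,0,0,0,0,0,0,-0.015,0,0,0,0,0,0,-0.02,0,0,0,0,0,0,-0.03,0,0,0,0,0,0,-0.03,0,0,0,0,0,0,-0.03,0,0,0,0,0,0,0,0.03,0,0,0,0,0,0,0.04,0,0,0,0,0,0,0.04,0,0,0,0,0,0,0.04,0,0,0,0,0,0,0.04,0,0,0,0,0,0,0.04,0,0,0,0,0,0,0.03,0,0,0,0,0,0,0,0,0,0,0,0]

```text
clock: 24.55
eef_pos: [0.2821, 0.0796, 0.4682]
tool_rot: [0.575, -0.415, -0.562, -0.427]
ft_force: [-0.3, -0.5, -0.0]
grip_width: 0.0429
```

```bash
python3 - <<'E'
from h import *
st()
for n in("top","side"): cv2.imwrite(f"pics/{n}18.png",bot.camera(n)[:,:,::-1])
crop("pics/side18.png","pics/s18c.png",230,150,330,250,6)
im=cv2.imread("pics/top18.png")[180:255,205:280].astype(float)
a=cv2.resize(im.astype(np.uint8),None,fx=5,fy=5,interpolation=2);b=cv2.resize(np.clip(im*2.5,0,255).astype(np.uint8),None,fx=5,fy=5,interpolation=2)
cv2.imwrite("pics/t18c.png",np.hstack([a,b]))
E
```

```text
t 24.55 tcp [0.2821 0.0796 0.4682] jawyaw 1.8666 x [ 0.025  0.003 -1.   ] F [-0.3 -0.5 -0. ] w 0.0429 q [ 0.28 -0.21 -0.29  1.47 -0.   -0.02]
```

View pics/top18.png

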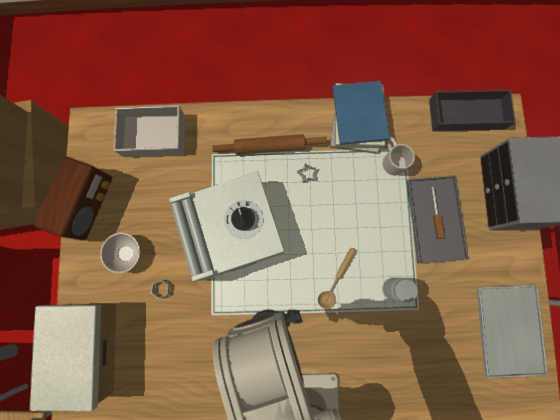

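View pics/t18c.png

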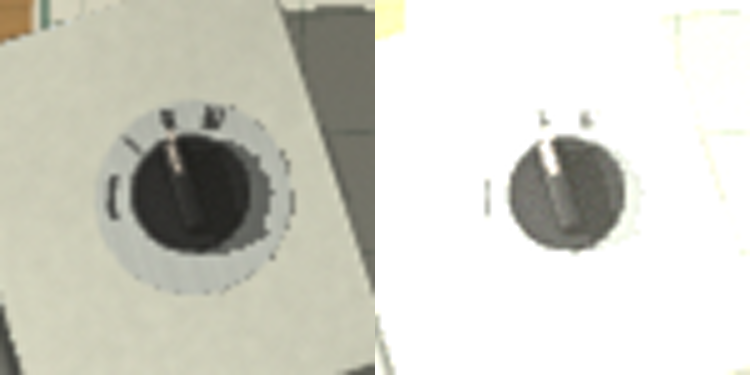

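View pics/s18c.png

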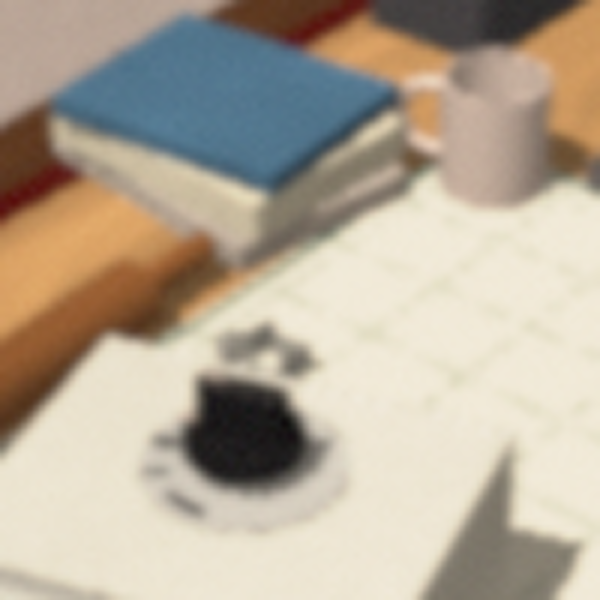

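```bash
python3 - <<'E'
from h import *
def prof(f):
    g=cv2.cvtColor(cv2.imread(f),cv2.COLOR_BGR2GRAY).astype(float)
    out=[]
    for c in(268,270,272,274):
        col=g[218:245,c];out.append(round(218+np.interp(90,*[v for v in (col[np.argmin(col):np.argmin(col)+12],np.arange(np.argmin(col),np.argmin(col)+12)[:len(col[np.argmin(col):np.argmin(col)+12])])]),2))
    return out
for f in("side0","side15","side17","side18"): print(f,prof(f"pics/{f}.png"))
a=cv2.imread("pics/top0.png");b=cv2.imread("pics/top18.png")
d=(cv2.absdiff(a,b).max(2)>45).astype(np.uint8);d=cv2.morphologyEx(d,cv2.MORPH_OPEN,np.ones((2,2)))
n,_,s,_=cv2.connectedComponentsWithStats(d);print([x.tolist() for x in s[1:] if x[4]>8])
st()
E
```

```text
side0 [np.float64(230.26), np.float64(229.0), np.float64(230.66), np.float64(229.0)]
side15 [np.float64(230.0), np.float64(230.43), np.float64(229.0), np.float64(230.0)]
side17 [np.float64(231.92), np.float64(232.18), np.float64(231.94), np.float64(231.52)]
side18 [np.float64(230.23), np.float64(230.43), np.float64(230.37), np.float64(230.22)]
[[433, 188, 6, 28, 62], [338, 190, 42, 39, 303], [239, 210, 3, 4, 9], [234, 217, 6, 2, 12], [260, 218, 4, 5, 16], [326, 298, 125, 54, 3548], [453, 306, 107, 114, 6305], [214, 310, 90, 110, 6263], [304, 353, 115, 37, 2965], [548, 353, 5, 5, 11], [293, 379, 18, 41, 261], [421, 381, 60, 39, 1703], [379, 391, 17, 29, 181], [541, 409, 19, 11, 116], [323, 418, 8, 2, 12]]
t 24.65 tcp [0.2859 0.0808 0.4687] jawyaw 1.8666 x [ 0.029  0.004 -1.   ] F [0.6 0.5 0.7] w 0.0428 q [ 0.28 -0.2  -0.29  1.46 -0.   -0.02]
```

```bash
python3 - <<'E'
from h import *
bot.job_done();st()
E
```

```text
the job is handed in; nothing more can be done
the job is handed in; nothing more can be done
```

The job is done and handed in at about 24.7 s. The lock tab is pushed home, the selector is up at the two-bar mark, and the key lies flat in the grey tray.

- **Lock tab:** I pushed the key's rod through the slot until it stopped dead under about 16–18 N, against about 3.5 N of tab friction. The tip worked out to about 38 mm inside the mouth, against 39 mm for fully home. That tip sighting was noisy (the two views disagreed by almost 7 mm), and the tab itself is hidden. The selector pressing down freely afterwards confirms only that the tab is past about 11 mm.
- **Selector:** I gripped the bar, pressed it about 10 mm to the bottom, turned it about 1.26 rad clockwise and raised it before letting go. In the last top picture the pointer stands at the two bars. The knob's edge in the side view is back at its starting height (about 230 px, against 232 px when pressed).
- **Key and other things:** The last pictures show the key flat in the tray, clear of the walls. Comparing first and last top views showed changes only from the key, the knob and the arm with its shadow. The arm stood clear of everything at the end.
- **Forces:** The highest wrist readings I saw were about 27 N setting the key down and 33 N when the knob bottomed.

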